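Empty the lockable lure sample dock

TASK

Close up the tackle stand: fit the square-socket T-key onto the dock's square spindle and turn it to draw the guard bar clear, push each lure sample cartridge down to trip its latch so that it pops up, draw it out and put every one of them in the wooden carry tray. Then turn the key back until the dock is fully locked again, take the key off and stand it upright on its rubber mat, leaving the other things on the table where they are.

Things in the scene. Friction and masses are not known exactly. Their poses are not given: they have to be found in the camera images.
- dock: Fixed black block, top 68 mm above the table. Origin on its underside, below the middle of the row of pockets. In its frame it spans x -26 (front, bright strip, towards the robot) to +88 and y -190 to +112. Four upright pockets, 28 mm (x) by 32.5 mm (y), at x 0, y -81, -27, +27, +81. The lock spindle stands at x 20, y -150 in a steel disc of radius 30 mm, its top 72 mm above the table.
- guard (a joint): Slide of the flat steel guard bar to the dock's +x (m), geared to the spindle: 0 locked, 0.064 open. The bar, 220 mm along the dock's y and 20 mm wide, lies 84 to 88 mm above the table, over the caps (dock x -3 to +17) when locked, clear of them when open.
- lock (a joint): Angle of the lock spindle (rad): 0 locked, 1.5 fully unlocked (end stops). It grows counter-clockwise seen from above, stays where it is left and needs under 0.1 N m. Starts at 0.
- spindle_foot (a point): Foot of the upright brass square spindle, on its axis, level with the top of the steel disc (72 mm above the table). The spindle is 16 x 16 mm, 20 mm tall, its top 4 mm tapered; the point's x and y axes are square to its flats and turn with it.
- key: Loose steel T-key, 54 mm tall, 140 g, standing on its mat. Origin at the centre of its underside, z up. Square socket 18 x 18 mm, 22 mm deep, open below, sides along its x and y, 0.13 rad of play on the spindle. Hub 36 x 36 mm up to 28 mm, foot 52 x 52 x 4 mm. Handle: upright plate 56 mm along x, 12 mm thick along y, from 28 to 54 mm up. Seated, its underside rests on the steel disc.
- mat: Fixed black rubber mat, 120 x 120 x 3 mm, where the key lives. Origin at the centre of its underside.
- tray: Loose open plywood carry tray, 160 (x) x 220 (y) x 40 mm high, walls and floor 5 mm, 600 g. Origin at the centre of its underside. It has room for four standing cartridges side by side along y.
- cart0: Grey lure cartridge with metal cap, 26 (x) x 30.5 (y) x 60 mm tall, 60 g; may be absent. Origin: centre of its underside, z up. Starts latched in the dock's pocket at y -81 mm, axes as the dock's, cap 80 mm above the table; it cannot be pulled out. Pressed 9 mm down to its stop (7 to 12 N) the latch trips; let go, it rises to 16 mm above its latched height and sits loose, cap 28 mm proud of the dock.
- cart1: Grey lure cartridge with metal cap, 26 (x) x 30.5 (y) x 60 mm tall, 60 g; may be absent. Origin: centre of its underside, z up. Starts latched in the dock's pocket at y -27 mm, axes as the dock's, cap 80 mm above the table; it cannot be pulled out. Pressed 9 mm down to its stop (7 to 12 N) the latch trips; let go, it rises to 16 mm above its latched height and sits loose, cap 28 mm proud of the dock.
- cart2: Grey lure cartridge with metal cap, 26 (x) x 30.5 (y) x 60 mm tall, 60 g; may be absent. Origin: centre of its underside, z up. Starts latched in the dock's pocket at y 27 mm, axes as the dock's, cap 80 mm above the table; it cannot be pulled out. Pressed 9 mm down to its stop (7 to 12 N) the latch trips; let go, it rises to 16 mm above its latched height and sits loose, cap 28 mm proud of the dock.
- cart3: Grey lure cartridge with metal cap, 26 (x) x 30.5 (y) x 60 mm tall, 60 g; may be absent. Origin: centre of its underside, z up. Starts latched in the dock's pocket at y 81 mm, axes as the dock's, cap 80 mm above the table; it cannot be pulled out. Pressed 9 mm down to its stop (7 to 12 N) the latch trips; let go, it rises to 16 mm above its latched height and sits loose, cap 28 mm proud of the dock.
- pliers: Black pliers lying flat, about 135 mm; a bystander. Origin on its underside.
- screwdriver: Screwdriver lying flat; a bystander. Origin on its underside.
- spool1: Line spool lying flat, 56 mm across, 26 mm high; a bystander. Origin on its underside.
- spool2: Line spool lying flat, 56 mm across, 26 mm high; a bystander. Origin on its underside.
- jar: Jar 52 mm across, 70 mm tall; a bystander. Origin on its underside.
- case: Small clear case 100 x 70 x 24 mm; a bystander. Origin on its underside.
- notebook: Notebook 100 x 140 x 12 mm; a bystander. Origin on its underside.

How it is judged:
By the outcome, as a careful person would: the job done as asked, in the order asked, and still so for the second after the job is handed in, with the robot touching nothing.
Of cart0, cart1, cart2, cart3 only 2 to 3 are there at a start; the rules pass over those that are not, and their reading is None.
At some moment in a run one of tray, key may be knocked a few centimetres aside while the robot is not near it.
Once in a run the grip may slacken for a moment while it holds something.
It also fails if it takes over 210 s, if anything falls off the work surface, if the arm or the gripper's body presses on something with over 40 N, if the wrist force passes 120 N, or if a joint passes its speed limit or range.

ROBOT

A 7-joint arm with a two-finger parallel gripper is mounted at the origin on the work surface. World frame = base frame: x ahead of the robot, y to its left, z up, the work surface at z = 0. Lengths are in m, angles in rad, forces in N, time in s.
With the tool pointing down it reaches from about 0.4 to 0.85 m from the base axis. Payload 4.5 kg.
Tool frame: the origin (TCP) lies on the centre line of the jaws, within the pads' length; the fingertips stand 14 mm ahead of it and the grasp point (between the pads) lies 5 mm behind it (arm.tip_extent is the distance from the TCP to the fingertips, in m); z points along the fingers, y is the direction in which the jaws open and shut (so a half turn about z gives the same grasp; the last joint's range is limited). The gripper opens to 85 mm and grips with 20 to 120 N. Pads are 22 mm wide; open, the fingers measure 114 mm over their backs; the gripper's body (76 mm by 85 mm) begins 54 mm behind the grasp point. The pads swing forward as they close: fully open they stand 13 mm farther back than shut.
Start: joints at [-1.266, 0.689, -0.195, 1.565, 0.157, 0.902, -0.215], TCP at [0.167, 0.602, 0.245] pointing down, gripper open.
Joint ranges: [-3.01, 3.01], [-0.46, 2.08], [-1.47, 1.51], [0.13, 2.56], [-1, 4.14], [0.04, 2.09], [-2.66, 2.66]. Speed limits (rad/s): [2.57, 2.57, 3.14, 3.14, 3.14, 3.14, 3.14].

INTERFACE

Orientations are given as a rotation vector (axis times angle).
In Python, from rig import arm gives the robot as it stands.
- The arm moves only by the tool servo_tool, never from a script. Its argument "motion" is a list of rows, each an object with "dp": the shift along the world's x, y, z in cm, a list of three; "turn": the turn, a rotation vector about the world's x, y, z in degrees, a list of three; "grip": the closure in counts, from 0 (fully open) to 255 (shut). In form: [{"dp": [x, y, z], "turn": [wx, wy, wz], "grip": grip}, ...]. A call has 1 to 10 rows; each row is the pose to reach, as a shift and turn from the pose commanded when the call began; what a row does not reach only later rows make up. A row lasts 1/8 s, in which the tool goes at most 62.5 mm and 10.7 degrees, less where a joint would pass 70% of its speed; a pose out of reach is approached as far as the arm can. A call with a gripper value outside its range is refused whole. The fingers move at their own pace and stop on an object; "force" is the grip in N (left out, the last holds). Time passes only in rows, so rows that repeat a pose let the fingers close. It gives the time, the measured TCP pose, the force and the opening at its end, in the units of the state.
- arm.get_obs(): the state, without advancing time (a new reading comes with each control period).
- arm.grab_frame(name): name is "scene" or "side" or "wrist"; returns a dict with "pixels" (400x640x3 uint8, red, green, blue), "z_map" (400x640 float32, m along the optical axis (not along the pixel's ray), 0 where there is no reading), "fovy" (degrees; the focal length in pixels is half the picture's height over the tangent of half this angle, whatever the lens; pixels are square), "cx", "cy" (the principal point, pixels), "dist" ([k1, k2, p1, p2, k3] as OpenCV has them; the pictures are not rectified), "world_from_camera" (4x4, takes a point from camera to world coordinates). Camera axes: x right, y down, z forward; pixel columns grow to the right and rows downward; lengths in m; the calibration is good to about 2 mm. A picture is of the moment at which its call begins.
- arm.hand_in(): hands the job in, once; it reports no verdict.
The state is a dict: "time": time; "q": joint angles; "joint_velocities": joint speeds; "joint_efforts": joint torques, N m; "tcp_pos": TCP position; "eef_rot": TCP orientation; "ft_force": force on the tool from outside, world axes, zero at the start; "torque": the same for the moment, N m; "gripper_width": finger opening in m.
Only numpy, scipy, OpenCV 4.12 (cv2) and the standard library are available. Lean on these libraries where they do the work, as an engineer would, in place of code of your own. Each camera call takes 0.05 s, during which the arm holds its last target.

## Working session

There is one attempt and no reset: what is moved stays moved. The work goes in short steps, Python scripts to look and compute and a tool call to move; the robot and the scene stay as the last step left them, time stands still between calls to the robot, and variables do not carry over. Pictures are saved under pics/ and viewed, and the job is handed in when it is done.

Besides the shell and the picture viewer there is one more tool, called after "Emit:" by a JSON object that holds its "api" and its "payload". servo_tool: Moves the arm, as the interface text tells. Its arguments: {"type":"object","properties":{"motion":{"type":"array","items":{"type":"object","properties":{"dp":{"type":"array","items":{"type":"number"}},"turn":{"type":"array","items":{"type":"number"}},"grip":{"type":"number"}}}},"force":{"type":"number"}},"required":["motion"]}

```bash
ls; mkdir -p pics; cat > h.py <<'E'
import numpy as np, cv2
from rig import arm
def grab(n,save=None):
    f=arm.grab_frame(n)
    if save: cv2.imwrite('pics/'+save+'.png',cv2.cvtColor(f['pixels'],cv2.COLOR_RGB2BGR))
    return f
def K(f):
    h=f['pixels'].shape[0]; fl=h/2/np.tan(np.radians(f['fovy'])/2)
    return np.array([[fl,0,f['cx']],[0,fl,f['cy']],[0,0,1.]]),np.array(f['dist'],float)
def ray(f,uv):
    k,d=K(f); p=cv2.undistortPoints(np.array(uv,float).reshape(-1,1,2),k,d).reshape(-1,2)
    T=np.array(f['world_from_camera']); r=np.c_[p,np.ones(len(p))]@T[:3,:3].T
    return T[:3,3],r
def plane(f,uv,z):
    o,r=ray(f,uv); return o+r*((z-o[2])/r[:,2])[:,None]
def cloud(f):
    h,w=f['z_map'].shape; v,u=np.mgrid[:h,:w]
    o,r=ray(f,np.c_[u.ravel(),v.ravel()]); z=f['z_map'].ravel()
    P=o+r*z[:,None]; P[z==0]=np.nan
    return P.reshape(h,w,3)
def proj(f,P):
    k,d=K(f); T=np.linalg.inv(np.array(f['world_from_camera']))
    return cv2.projectPoints(np.array(P,float).reshape(-1,1,3),cv2.Rodrigues(T[:3,:3])[0],T[:3,3],k,d)[0].reshape(-1,2)
E
python3 - <<'E'
from h import *
for n in ['scene','side','wrist']:
    f=grab(n,n+'0'); print(n,f['fovy'],f['cx'],f['cy'],f['dist']); print(np.round(f['world_from_camera'],3).tolist())
print(arm.get_obs(), arm.tip_extent)
E
```

```text
pics
scene 42.66116016988033 316.5771316935787 197.74250846472216 [0.04614833 0.         0.         0.         0.        ]
[[0.847, 0.383, -0.367, 1.041], [0.531, -0.628, 0.569, -0.787], [-0.013, -0.677, -0.736, 1.064], [0.0, 0.0, 0.0, 1.0]]
side 57.728887888681285 326.49258415487924 199.99128436785782 [-0.05955051  0.          0.          0.          0.        ]
[[-0.97, -0.155, 0.19, 0.387], [-0.245, 0.592, -0.768, 0.587], [0.007, -0.791, -0.612, 0.55], [0.0, 0.0, 0.0, 1.0]]
wrist 61.181164042079004 318.93724396632194 204.2634806465817 [-0.04161113  0.          0.          0.          0.        ]
[[0.269, 0.925, 0.268, 0.099], [0.963, -0.257, -0.077, 0.622], [-0.003, 0.279, -0.96, 0.373], [0.0, 0.0, 0.0, 1.0]]
{'time': 0.15, 'q': array([-1.26617291,  0.68981514, -0.19452971,  1.56609858,  0.15724952,
        0.90248755, -0.21510623]), 'joint_velocities': array([-2.83460441e-04, -2.87585014e-03,  7.49950559e-04, -3.34458364e-03,
        9.53651771e-05,  1.17376349e-03, -1.06414224e-03]), 'joint_efforts': array([-4.11934088e-04, -5.39932537e+01, -1.26788110e+00, -1.58719468e+01,
        9.27864196e-03,  6.53893134e-03,  7.99283413e-06]), 'tcp_pos': array([0.16709632, 0.60175713, 0.24465518]), 'eef_rot': array([-4.24046726e-01, -3.11270791e+00,  2.22896306e-03]), 'ft_force': array([ 0.34125181, -0.56599524,  0.03868858]), 'torque': array([-0.07243845,  0.0213349 , -0.03076035]), 'gripper_width': 0.08543390411405657} 0.014
```

View pics/scene0.png

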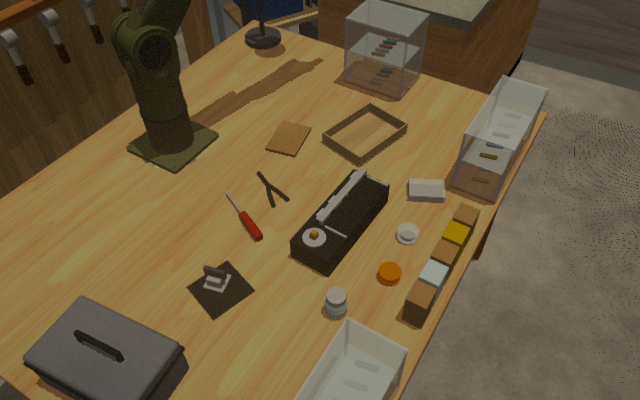

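View pics/side0.png

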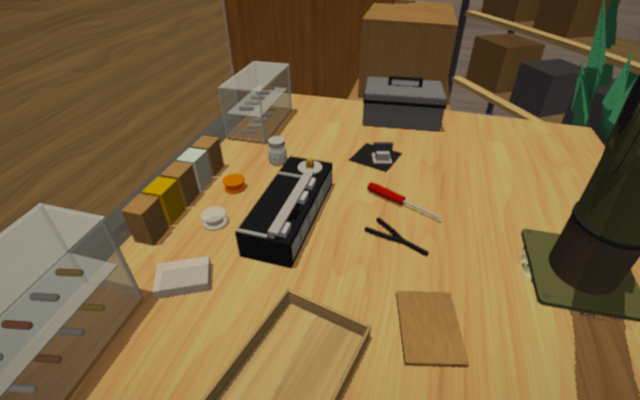

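View pics/wrist0.png

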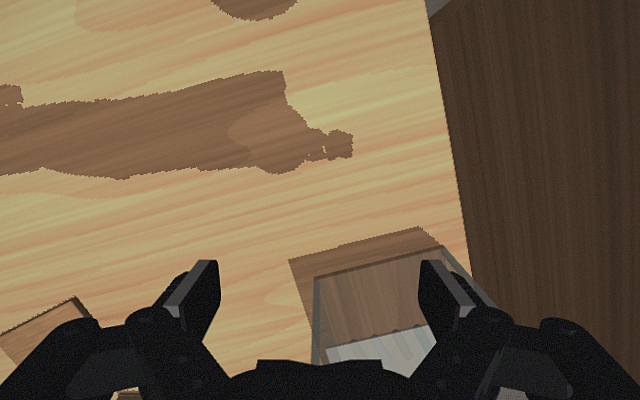

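```bash
python3 - <<'E'
from h import *
import pickle
fs={n:grab(n) for n in ['scene','side']}
pickle.dump(fs,open('f0.pkl','wb'))
a=cv2.cvtColor(fs['scene']['pixels'],cv2.COLOR_RGB2BGR)
b=cv2.cvtColor(fs['side']['pixels'],cv2.COLOR_RGB2BGR)
cv2.imwrite('pics/sc1.png',cv2.resize(a[160:330,180:400],None,fx=3.5,fy=3.5,interpolation=cv2.INTER_CUBIC))
cv2.imwrite('pics/si1.png',cv2.resize(b[130:270,230:410],None,fx=4,fy=4,interpolation=cv2.INTER_CUBIC))
C=cloud(fs['scene']); D=cloud(fs['side'])
pts=dict(table=(150,230),mat=(200,290),key=(214,272),disc=(310,240),docktop=(330,255),dockback=(370,215),traywall=(365,108),trayfloor=(365,133),spin=(314,234))
for k,(u,v) in pts.items(): print(k,np.round(C[v,u],4))
for k,(u,v) in dict(table=(340,240),dock=(262,220),bar=(290,215),mat=(365,155),key=(382,148),disc=(305,170),tray=(300,350)).items(): print('side',k,np.round(D[v,u],4))
E
```

```text
table [ 0.1935 -0.2967  0.0022]
mat [ 0.4309 -0.3702  0.0025]
key [ 0.4568 -0.336   0.0556]
disc [ 0.6071 -0.1492  0.074 ]
docktop [ 0.6699 -0.1589  0.0686]
dockback [0.6809 0.0278 0.0366]
traywall [0.4454 0.4368 0.0247]
trayfloor [0.4947 0.3482 0.0042]
spin [ 0.6133 -0.1402  0.0918]
side table [0.4944 0.0282 0.002 ]
side dock [0.6459 0.081  0.0704]
side bar [0.6055 0.0283 0.0492]
side mat [ 0.5003 -0.3396  0.0028]
side key [ 0.4516 -0.3193  0.0446]
side disc [ 0.6139 -0.1129  0.0737]
side tray [0.5008 0.2965 0.0062]
```

View pics/sc1.png

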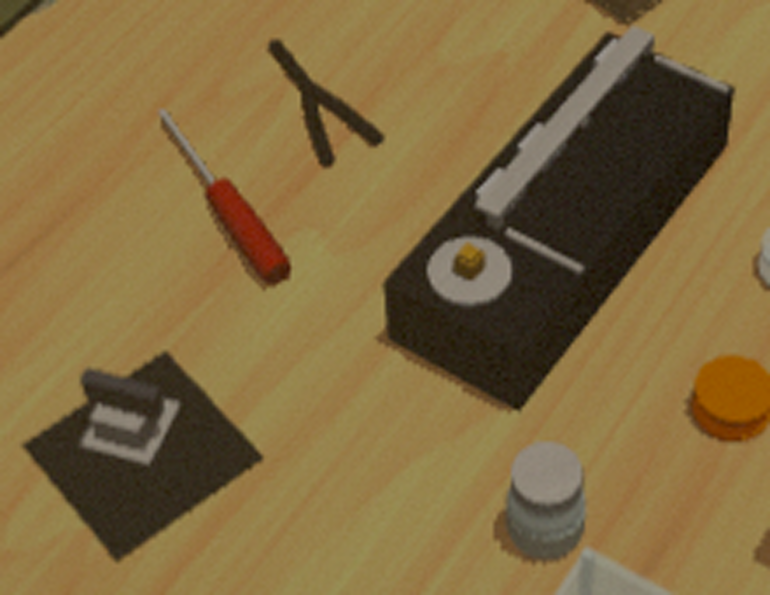

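View pics/si1.png

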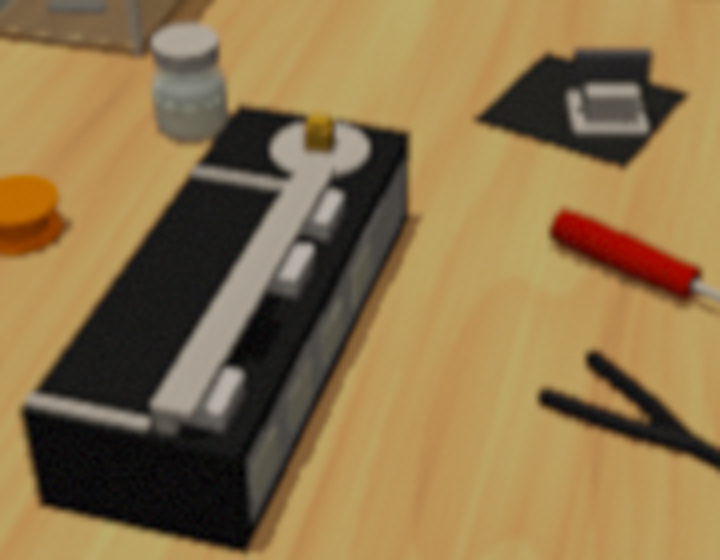

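```bash
python3 - <<'E'
from h import *
import pickle
fs=pickle.load(open('f0.pkl','rb'))
Cs={n:cloud(fs[n]) for n in fs}
def rect(P):
    (c,s,a)=cv2.minAreaRect(P[:,:2].astype(np.float32)); return np.round(c,4),np.round(s,4),round(a,1)
for n in fs:
    C=Cs[n]; px=fs[n]['pixels'].astype(int); hsv=cv2.cvtColor(fs[n]['pixels'],cv2.COLOR_RGB2HSV)
    x,y,z=C[...,0],C[...,1],C[...,2]
    m=(abs(z-.068)<.006)&(abs(x-.63)<.2)&(abs(y-0)<.25)&(px.max(-1)<70)
    m=cv2.morphologyEx(m.astype(np.uint8),cv2.MORPH_OPEN,np.ones((3,3)))>0
    print(n,'docktop',m.sum(),rect(C[m]))
    b=(abs(x-.61)<.06)&(abs(y+.14)<.06)&(hsv[...,1]>120)&(z>.06)
    print('brass',b.sum(),np.round(np.nanmedian(C[b],0),4), np.round(np.nanmax(z[b]),3))
    # disc
    d=(abs(x-.61)<.06)&(abs(y+.13)<.06)&(hsv[...,1]<60)&(px.min(-1)>90)&(z>.066)&(z<.082)
    uv=np.argwhere(d)[:,::-1]; 
    P=plane(fs[n],uv,.072); print('disc',d.sum(),rect(P))
    bar=(abs(z-.088)<.005)&(abs(x-.63)<.15)&(abs(y)<.25)&(hsv[...,1]<60)&(px.min(-1)>90)
    uv=np.argwhere(bar)[:,::-1]; print('bar',bar.sum(),rect(plane(fs[n],uv,.088)))
    k=(abs(x-.45)<.08)&(abs(y+.33)<.08)&(z>.04)&(z<.075)
    print('key',k.sum(),rect(C[k]),np.nanpercentile(z[k],[5,50,95]).round(4), rect(C[k&(z>.05)]))
    mt=(abs(x-.45)<.12)&(abs(y+.35)<.12)&(z<.012)&(px.max(-1)<75)
    mt=cv2.morphologyEx(mt.astype(np.uint8),cv2.MORPH_OPEN,np.ones((3,3)))>0
    print('mat',rect(plane(fs[n],np.argwhere(mt)[:,::-1],.003)))
    t=(abs(x-.5)<.2)&(abs(y-.36)<.2)&(z>.022)&(z<.045)&(px.min(-1)<150)
    t=cv2.morphologyEx(t.astype(np.uint8),cv2.MORPH_OPEN,np.ones((2,2)))>0
    print('tray',t.sum(),rect(C[t&(x<.62)]))
E
```

```text
scene docktop 2759 (array([ 0.624 , -0.0261]), array([0.3007, 0.1157]), 87.4)
brass 388 [ 0.6103 -0.1407  0.0683] 0.094
disc 299 (array([ 0.6109, -0.1201]), array([0.0864, 0.0976]), 74.9)
bar 466 (array([ 0.5976, -0.008 ]), array([0.2664, 0.0236]), 87.7)
key 174 (array([ 0.4517, -0.3298]), array([0.0578, 0.0146]), 14.0) [0.0421 0.0553 0.0599] (array([ 0.4517, -0.33  ]), array([0.0578, 0.0143]), 15.8)
mat (array([ 0.4704, -0.3418]), array([0.1175, 0.1189]), 72.9)
tray 957 (array([0.4827, 0.3993]), array([0.2434, 0.4144]), 16.7)
side docktop 2711 (array([ 0.6215, -0.0195]), array([0.3011, 0.1138]), 88.4)
brass 80 [ 0.6058 -0.1283  0.0827] 0.094
disc 249 (array([ 0.6089, -0.1118]), array([0.0999, 0.0809]), 60.9)
bar 699 (array([0.5957, 0.0188]), array([0.2205, 0.0332]), 88.3)
key 153 (array([ 0.4503, -0.3254]), array([0.0561, 0.0138]), 15.2) [0.041  0.052  0.0589] (array([ 0.4503, -0.3254]), array([0.0561, 0.0135]), 14.6)
mat (array([ 0.4696, -0.34  ]), array([0.1122, 0.1153]), 73.3)
tray 2195 (array([0.4949, 0.3206]), array([0.2409, 0.1593]), 76.3)
```

Emit:
{"api": "servo_tool", "payload": {"motion": [{"dp": [38, -40, 8], "turn": [0, 0, -75], "grip": 0}, {"dp": [38, -40, 8], "turn": [0, 0, -75], "grip": 0}, {"dp": [38, -40, 8], "turn": [0, 0, -75], "grip": 0}, {"dp": [38, -40, 8], "turn": [0, 0, -75], "grip": 0}, {"dp": [38, -40, 8], "turn": [0, 0, -75], "grip": 0}, {"dp": [38, -40, 8], "turn": [0, 0, -75], "grip": 0}, {"dp": [38, -40, 8], "turn": [0, 0, -75], "grip": 0}, {"dp": [38, -40, 8], "turn": [0, 0, -75], "grip": 0}, {"dp": [38, -40, 8], "turn": [0, 0, -75], "grip": 0}, {"dp": [38, -40, 8], "turn": [0, 0, -75], "grip": 0}]}}

```text
time: 1.5
tcp_pos: [0.5509, 0.1963, 0.326]
eef_rot: [2.239, 2.197, 0.001]
ft_force: [-1.8, -0.1, -0.1]
gripper_width: 0.0856
```

Emit:
{"api": "servo_tool", "payload": {"motion": [{"dp": [5, -29, -3], "turn": [0, 0, -74], "grip": 0}, {"dp": [5, -29, -3], "turn": [0, 0, -74], "grip": 0}, {"dp": [5, -29, -3], "turn": [0, 0, -74], "grip": 0}, {"dp": [5, -29, -3], "turn": [0, 0, -74], "grip": 0}, {"dp": [5, -29, -3], "turn": [0, 0, -74], "grip": 0}, {"dp": [5, -29, -3], "turn": [0, 0, -74], "grip": 0}, {"dp": [5, -29, -3], "turn": [0, 0, -74], "grip": 0}, {"dp": [5, -29, -3], "turn": [0, 0, -74], "grip": 0}, {"dp": [5, -29, -3], "turn": [0, 0, -74], "grip": 0}]}}

```text
time: 2.62
tcp_pos: [0.5971, -0.0868, 0.2952]
eef_rot: [-3.112, -0.429, 0.0]
ft_force: [0.3, -0.1, -0.3]
gripper_width: 0.0854
```

```bash
python3 - <<'E'
from h import *
import pickle
f=grab('wrist','w1'); pickle.dump(f,open('w1.pkl','wb')); o=arm.get_obs(); print(o['q'].round(2),o['tcp_pos'],o['time'],o['eef_rot'])
E
```

```text
[-0.21  0.65  0.51  1.59 -0.36  0.99 -0.89] [ 0.59708818 -0.08703218  0.29523454] 2.675 [-3.11183769e+00 -4.28064337e-01  1.76933858e-04]
```

View pics/w1.png

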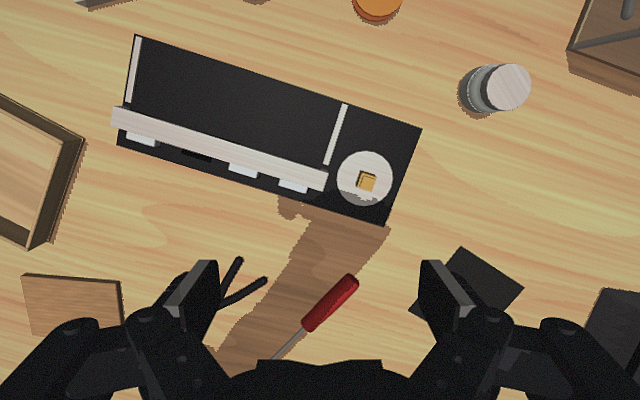

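```bash
cat > dock.py <<'E'
from h import *
def meas(f):
    C=cloud(f); px=f['pixels'].astype(int); hsv=cv2.cvtColor(f['pixels'],cv2.COLOR_RGB2HSV)
    x,y,z=C[...,0],C[...,1],C[...,2]
    R=lambda P:(lambda r:(np.round(r[0],4),np.round(r[1],4),round(r[2],2)))(cv2.minAreaRect(P[:,:2].astype(np.float32)))
    near=(abs(x-.63)<.2)&(abs(y)<.25)
    m=near&(abs(z-.068)<.005)
    m=cv2.morphologyEx(m.astype(np.uint8),cv2.MORPH_OPEN,np.ones((3,3)))>0
    print('top',m.sum(),R(plane(f,np.argwhere(m)[:,::-1],.068)),np.nanmedian(z[m]).round(4))
    white=(hsv[...,1]<60)&(px.min(-1)>100)&near
    bar=white&(z>.082)&(z<.095)
    n,l,s,c=cv2.connectedComponentsWithStats(bar.astype(np.uint8)); i=1+s[1:,4].argmax()
    print('bar',R(plane(f,np.argwhere(l==i)[:,::-1],.088)),np.nanmedian(z[l==i]).round(4))
    d=white&(abs(y+.13)<.05)&(abs(x-.615)<.05)&(abs(z-.072)<.004)
    n,l,s,c=cv2.connectedComponentsWithStats(d.astype(np.uint8)); i=1+s[1:,4].argmax()
    h=cv2.convexHull(np.argwhere(l==i)[:,::-1].astype(np.float32)).reshape(-1,2)
    P=plane(f,h,.072); print('disc',cv2.minEnclosingCircle(P[:,:2].astype(np.float32)),cv2.fitEllipse(P[:,:2].astype(np.float32)))
    b=(abs(y+.13)<.05)&(abs(x-.615)<.05)&(z>.086)&(hsv[...,1]>100)
    b=b&(hsv[...,0]<40)
    print('brass top',b.sum(),R(plane(f,np.argwhere(b)[:,::-1],.092)),np.nanmedian(z[b]))
    return C
if __name__=='__main__':
    import pickle; f=pickle.load(open('w1.pkl','rb')); C=meas(f)
    z=C[...,2];x=C[...,0];y=C[...,1]
    im=cv2.cvtColor(f['pixels'],cv2.COLOR_RGB2BGR)
    cv2.imwrite('pics/w1c.png',cv2.resize(im[140:215,320:410],None,fx=8,fy=8,interpolation=cv2.INTER_CUBIC))
E
python3 dock.py
```

```text
top 27379 (array([ 0.6309, -0.0677]), array([0.1803, 0.4085]), 11.6) 0.0678
bar (array([0.5993, 0.0171]), array([0.2193, 0.0208]), 87.82) 0.0876
disc ((0.6069803833961487, -0.133319690823555), 0.029936015605926514) ((0.6069038510322571, -0.13313494622707367), (0.058594539761543274, 0.059350475668907166), 165.65342712402344)
brass top 429 (array([ 0.5138, -0.3188]), array([0.2831, 0.425 ]), 12.86) 0.09233855264156171
```

View pics/w1c.png

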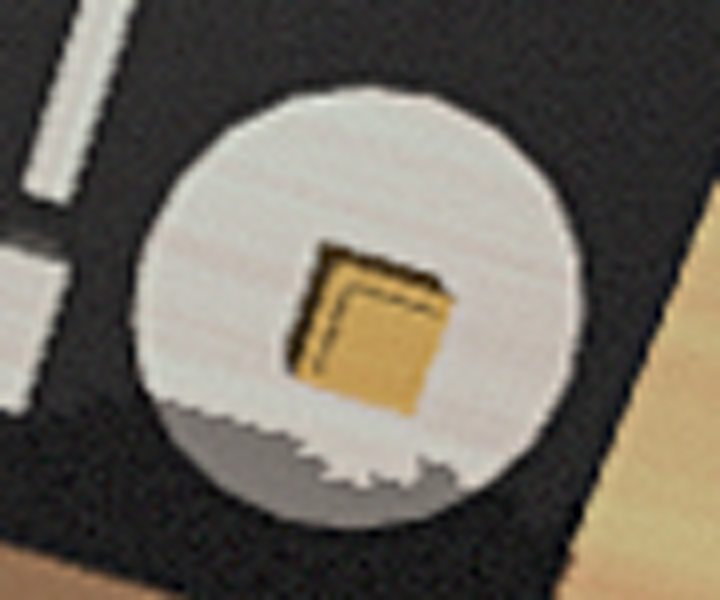

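Emit:
{"api": "servo_tool", "payload": {"motion": [{"dp": [-14.5, -24, -3.5], "turn": [0, 0, 0], "grip": 0}, {"dp": [-14.5, -24, -3.5], "turn": [0, 0, 0], "grip": 0}, {"dp": [-14.5, -24, -3.5], "turn": [0, 0, 0], "grip": 0}, {"dp": [-14.5, -24, -3.5], "turn": [0, 0, 0], "grip": 0}, {"dp": [-14.5, -24, -3.5], "turn": [0, 0, 0], "grip": 0}, {"dp": [-14.5, -24, -3.5], "turn": [0, 0, 0], "grip": 0}, {"dp": [-14.5, -24, -3.5], "turn": [0, 0, 0], "grip": 0}]}}

```text
time: 3.55
tcp_pos: [0.453, -0.3268, 0.2603]
eef_rot: [-3.112, -0.426, -0.002]
ft_force: [-0.1, 1.0, 0.6]
gripper_width: 0.0856
```

```bash
cat > key.py <<'E'
from h import *
import pickle,sys
f=grab('wrist',sys.argv[1]); pickle.dump(f,open(sys.argv[1]+'.pkl','wb')); o=arm.get_obs(); print(o['q'].round(2),o['tcp_pos'],o['time'],o['eef_rot'])
C=cloud(f); x,y,z=[C[...,i] for i in range(3)]
R=lambda P:(lambda r:(np.round(r[0],4),np.round(r[1],4),round(r[2],2)))(cv2.minAreaRect(P[:,:2].astype(np.float32)))
near=(abs(x-.45)<.09)&(abs(y+.33)<.09)
k=near&(z>.052)&(z<.063)
n,l,s,c=cv2.connectedComponentsWithStats(k.astype(np.uint8)); i=1+s[1:,4].argmax(); k=l==i
print('handle',R(plane(f,np.argwhere(k)[:,::-1],.057)),np.nanmedian(z[k]))
foot=near&(z>.0045)&(z<.012)&(f['pixels'].min(-1)>80)&(cv2.cvtColor(f['pixels'],cv2.COLOR_RGB2HSV)[...,1]<70)
print('foot',foot.sum(),R(plane(f,np.argwhere(foot)[:,::-1],.007)))
E
python3 key.py w2
```

```text
[ 0.28  0.62  0.45  1.77 -0.35  0.83 -0.4 ] [ 0.45332983 -0.32629395  0.26031709] 3.6 [-3.11137772e+00 -4.27940151e-01 -1.57530184e-03]
handle (array([ 0.45  , -0.3288]), array([0.0546, 0.0118]), 14.04) 0.05638052538654362
foot 738 (array([ 0.4494, -0.329 ]), array([0.0523, 0.052 ]), 14.49)
```

View pics/w2.png

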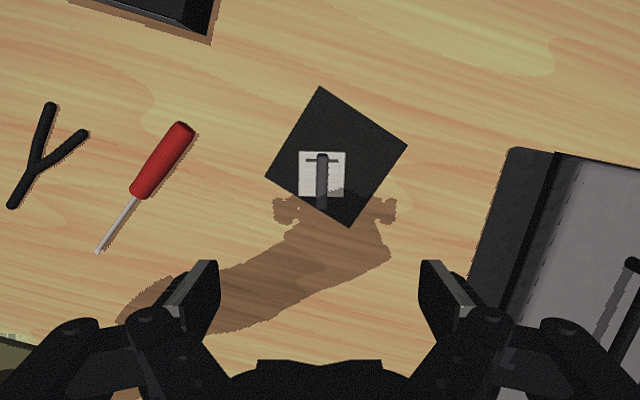

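Emit:
{"api": "servo_tool", "payload": {"motion": [{"dp": [-0.3, -0.2, -8], "turn": [0, 0, -1.4], "grip": 60}, {"dp": [-0.3, -0.2, -12], "turn": [0, 0, -1.4], "grip": 60}, {"dp": [-0.3, -0.2, -16], "turn": [0, 0, -1.4], "grip": 60}, {"dp": [-0.3, -0.2, -19], "turn": [0, 0, -1.4], "grip": 60}, {"dp": [-0.3, -0.2, -19], "turn": [0, 0, -1.4], "grip": 60}, {"dp": [-0.3, -0.2, -19], "turn": [0, 0, -1.4], "grip": 60}]}}

```text
time: 4.35
tcp_pos: [0.4504, -0.3296, 0.0714]
eef_rot: [3.116, 0.387, 0.002]
ft_force: [0.0, -0.6, 1.7]
gripper_width: 0.0655
```

```bash
python3 key.py w3
```

```text
[ 0.4   0.89  0.25  1.91 -0.52  0.41 -0.28] [ 0.45042982 -0.32993306  0.0717149 ] 4.4 [3.11585782 0.38683189 0.00314433]
handle (array([ 0.4514, -0.3286]), array([0.0553, 0.0117]), 14.03) 0.056310873066147266
foot 2366 (array([ 0.45  , -0.3289]), array([0.0521, 0.0519]), 14.09)
```

View pics/w3.png

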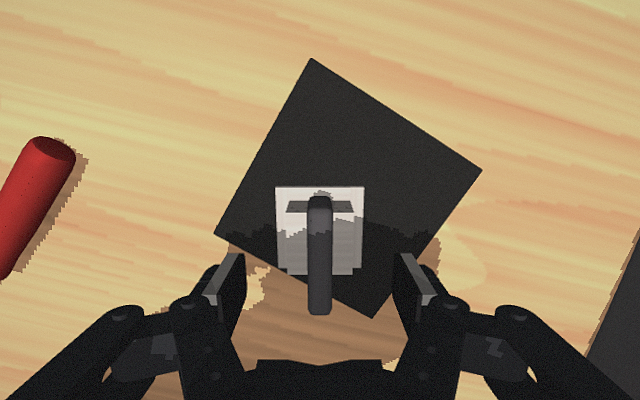

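Emit:
{"api": "servo_tool", "payload": {"motion": [{"dp": [0, 0.1, -1.2], "turn": [0, 0, 0], "grip": 60}, {"dp": [0, 0.1, -2.4], "turn": [0, 0, 0], "grip": 60}, {"dp": [0, 0.1, -2.4], "turn": [0, 0, 0], "grip": 120}, {"dp": [0, 0.1, -2.4], "turn": [0, 0, 0], "grip": 255}, {"dp": [0, 0.1, -2.4], "turn": [0, 0, 0], "grip": 255}, {"dp": [0, 0.1, -2.4], "turn": [0, 0, 0], "grip": 255}, {"dp": [0, 0.1, -2.4], "turn": [0, 0, 0], "grip": 255}, {"dp": [0, 0.1, -2.4], "turn": [0, 0, 0], "grip": 255}], "force": 80}}

```text
time: 5.4
tcp_pos: [0.4493, -0.3291, 0.0468]
eef_rot: [3.117, 0.385, 0.001]
ft_force: [0.0, -1.5, 5.2]
gripper_width: 0.0105
```

Emit:
{"api": "servo_tool", "payload": {"motion": [{"dp": [0, 0, 3], "turn": [0, 0, 0], "grip": 255}, {"dp": [0, 0, 8], "turn": [0, 0, 0], "grip": 255}, {"dp": [0, 0, 13], "turn": [0, 0, 0], "grip": 255}, {"dp": [0, 0, 13], "turn": [0, 0, 0], "grip": 255}, {"dp": [0, 0, 13], "turn": [0, 0, 0], "grip": 255}]}}

```text
time: 6.02
tcp_pos: [0.4488, -0.3278, 0.1755]
eef_rot: [-3.116, -0.386, 0.001]
ft_force: [-1.5, 0.9, -1.0]
gripper_width: 0.0101
```

```bash
python3 - <<'E'
from h import *
import pickle
f=grab('wrist','w4'); g=grab('side','s4');o=arm.get_obs(); print(o['q'].round(2),o['tcp_pos'],o['time'],o['eef_rot'],o['ft_force'],o['gripper_width'])
pickle.dump((f,g,o),open('w4.pkl','wb'))
im=cv2.cvtColor(g['pixels'],cv2.COLOR_RGB2BGR)
p=proj(g,o['tcp_pos'])[0].astype(int);print(p)
cv2.imwrite('pics/s4c.png',cv2.resize(im[max(0,p[1]-60):p[1]+70,p[0]-80:p[0]+80],None,fx=4,fy=4))
E
```

```text
[ 0.32  0.73  0.39  1.86 -0.44  0.64 -0.34] [ 0.44839113 -0.32771948  0.17475028] 6.125 [-3.11538203 -0.38543319  0.00358769] [ 0.4500534   0.78887767 -1.3032692 ] 0.01028843563681822
[388 103]
```

View pics/w4.png

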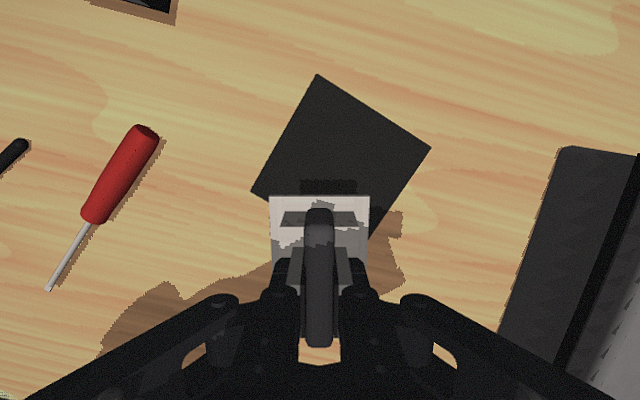

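View pics/s4c.png

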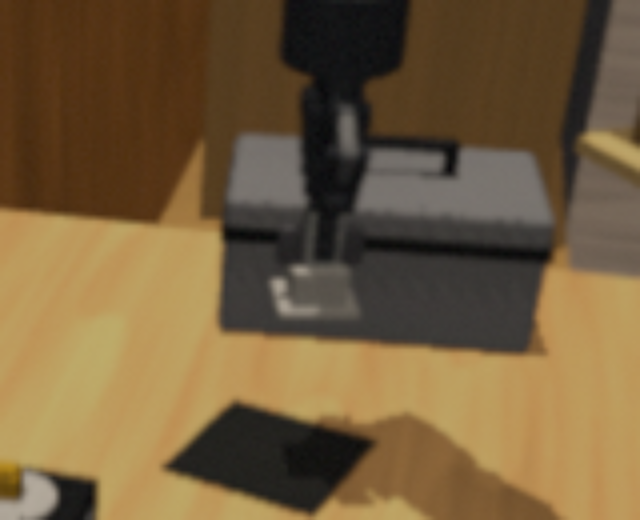

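```bash
cat > held.py <<'E'
from h import *
import pickle
from scipy.spatial.transform import Rotation as Ro
def held(f,o,off=.0398,save=None):
    C=cloud(f); R=Ro.from_rotvec(o['eef_rot']).as_matrix()
    L=(C-o['tcp_pos'])@R   # tool coords
    px=f['pixels'].astype(int)
    # foot: bright grey, tool z approx off
    hsv=cv2.cvtColor(f['pixels'],cv2.COLOR_RGB2HSV)
    m=(abs(L[...,2]-off)<.006)&(abs(L[...,0])<.04)&(abs(L[...,1])<.04)
    uv=np.argwhere(m)[:,::-1]
    # intersect rays with tool plane z=off
    oo,r=ray(f,uv); o2=(oo-o['tcp_pos'])@R; r2=r@R
    P=o2+r2*((off-o2[2])/r2[:,2])[:,None]
    print(len(P),'x max',np.percentile(P[:,0],[98,99.5,100])*1e3,'y',np.percentile(P[:,1],[0,1,99,100])*1e3,'zmed',np.median(L[m][:,2]))
    e=P[P[:,0]>np.percentile(P[:,0],99.5)-.012]
    # left/right edges angles in the front strip
    for s in (-1,1):
        ed=[]
        for xb in np.arange(.006,.024,.002):
            q=P[abs(P[:,0]-xb)<.001]
            if len(q): ed.append((xb,(q[:,1]*s).max()*s))
        ed=np.array(ed); 
        if len(ed)>2:
            k=np.polyfit(ed[:,0],ed[:,1],1); print('edge',s,np.degrees(np.arctan(k[0])).round(2),'y at .015',np.round(np.polyval(k,.015)*1e3,2))
    fe=[]
    for yb in np.arange(-.02,.021,.004):
        q=P[abs(P[:,1]-yb)<.001]
        if len(q): fe.append((yb,q[:,0].max()))
    fe=np.array(fe); k=np.polyfit(fe[:,0],fe[:,1],1); print('front x at y0',np.polyval(k,0)*1e3,'angle',np.degrees(np.arctan(k[0])))
    print('=> key centre in tool x(mm):',np.polyval(k,0)*1e3-26)
if __name__=='__main__':
    f,g,o=pickle.load(open('w4.pkl','rb')); held(f,o)
E
python3 held.py
```

```text
2766 x max [26.97061761 27.00253213 27.01456059] y [-26.91898838 -26.54856629  25.05379103  25.26844949] zmed 0.0393122416594033
edge -1 0.1 y at .015 -26.67
edge 1 0.27 y at .015 25.07
front x at y0 26.97654122713529 angle -0.08011015035516776
=> key centre in tool x(mm): 0.9765412271352893
```

Emit:
{"api": "servo_tool", "payload": {"motion": [{"dp": [5, 6, 1.5], "turn": [0, 0, -6], "grip": 255}, {"dp": [10, 12, 1.5], "turn": [0, 0, -12], "grip": 255}, {"dp": [15.8, 19.4, 1.5], "turn": [0, 0, -16.3], "grip": 255}, {"dp": [15.8, 19.4, 1.5], "turn": [0, 0, -16.3], "grip": 255}, {"dp": [15.8, 19.4, 1.5], "turn": [0, 0, -16.3], "grip": 255}, {"dp": [15.8, 19.4, 0], "turn": [0, 0, -16.3], "grip": 255}, {"dp": [15.8, 19.4, 0], "turn": [0, 0, -16.3], "grip": 255}]}}

```text
time: 7.0
tcp_pos: [0.6046, -0.136, 0.174]
eef_rot: [-3.141, 0.066, 0.008]
ft_force: [-0.4, 0.1, -1.4]
gripper_width: 0.0101
```

```bash
python3 - <<'E'
from h import *
from held import held
import pickle
f=grab('wrist','w5'); o=arm.get_obs(); print(o['q'].round(2),o['tcp_pos'],o['time'],o['eef_rot'],o['ft_force'],o['gripper_width'])
held(f,o)
ax=np.degrees(np.arctan2(o['eef_rot'][1],o['eef_rot'][0])); print('tool y dir',2*ax-90)
E
```

```text
[-0.14  0.84  0.55  1.67 -0.57  0.8  -0.95] [ 0.60519516 -0.13634026  0.17492479] 7.05 [ 3.14075662 -0.06590996 -0.00555797] [-0.58962139 -0.68826088 -1.78865628] 0.010930508552058626
2816 x max [26.09617242 26.12196566 26.13199046] y [-27.05873365 -26.67446474  24.36837739  24.58223554] zmed 0.041124783104484364
edge -1 0.17 y at .015 -26.83
edge 1 0.2 y at .015 24.37
front x at y0 26.10046260685292 angle -0.0626733491475344
=> key centre in tool x(mm): 0.10046260685291841
tool y dir -92.40439394924171
```

View pics/w5.png

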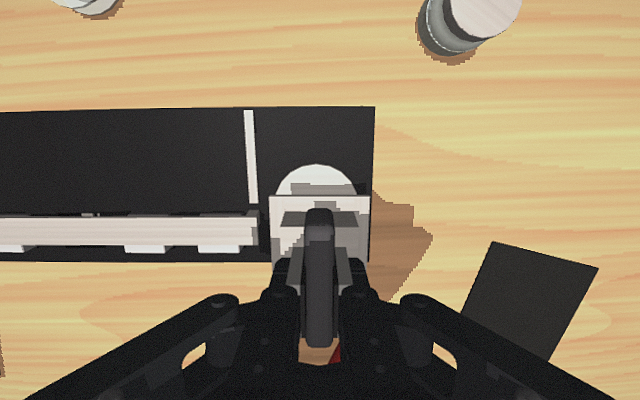

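```bash
cat > rel.py <<'E'
from h import *
import sys
from scipy.optimize import least_squares
from scipy.spatial.transform import Rotation as Ro
def rel(save=None):
    f=grab('wrist',save); o=arm.get_obs()
    C=cloud(f); z=C[...,2]; g=f['pixels'].min(-1)
    hsv=cv2.cvtColor(f['pixels'],cv2.COLOR_RGB2HSV)
    near=(abs(C[...,0]-.607)<.05)&(abs(C[...,1]+.133)<.05)
    d=near&(abs(z-.0725)<.004)&(g>60)&(hsv[...,1]<60)
    d=cv2.morphologyEx(d.astype(np.uint8),cv2.MORPH_OPEN,np.ones((3,3)))
    n,l,s,c=cv2.connectedComponentsWithStats(d); i=1+s[1:,4].argmax(); d=(l==i)
    # top edge for each column
    uv=[]
    for u in np.where(d.any(0))[0]:
        uv.append((u,np.where(d[:,u])[0][0]-.5))
    P=plane(f,uv,.072)[:,:2]
    fit=least_squares(lambda p:np.hypot(*(P-p).T)-.030,[.607,-.14],loss='soft_l1',f_scale=.0005)
    print('disc',fit.x.round(4),'res',np.abs(fit.fun).mean().round(5),len(P))
    zt=o['tcp_pos'][2]-.0398
    m=near&(abs(z-zt)<.006)
    # foot in world at height zt
    uv=np.argwhere(m)[:,::-1]; Q=plane(f,uv,zt)[:,:2]
    R=Ro.from_rotvec(o['eef_rot']).as_matrix(); X=R[:2,0];Y=R[:2,1];X=X/np.hypot(*X);Y=Y/np.hypot(*Y)
    a,b=Q@X,Q@Y
    cx=np.percentile(a,99.5)-.026; st=b[(a>cx+.008)&(a<cx+.022)]; cy=(st.min()+st.max())/2
    key=cx*X+cy*Y
    print('foot',key.round(4),'width',(st.max()-st.min()).round(4),'zmed',np.nanmedian(z[m]).round(4),'tcp',o['tcp_pos'].round(4))
    print('MOVE key by (mm)',((fit.x-key)*1e3).round(2), 'yaw y',(np.degrees(np.arctan2(Y[1],Y[0]))).round(2),o['ft_force'].round(1),'t',o['time'])
if __name__=='__main__': rel(sys.argv[1] if len(sys.argv)>1 else None)
E
for i in 1 2 3; do python3 rel.py; done
```

```text
disc [ 0.6067 -0.1329] res 0.00023 79
foot [ 0.6059 -0.1355] width 0.0517 zmed 0.1347 tcp [ 0.6059 -0.1364  0.1757]
MOVE key by (mm) [0.78 2.53] yaw y -92.39 [-0.6  0.1 -2.1] t 7.1
disc [ 0.6067 -0.133 ] res 0.00022 78
foot [ 0.6066 -0.1355] width 0.0518 zmed 0.1354 tcp [ 0.6063 -0.1362  0.1761]
MOVE key by (mm) [0.15 2.52] yaw y -92.36 [ 0.1  0.4 -2.5] t 7.15
disc [ 0.6068 -0.133 ] res 0.00019 77
foot [ 0.6071 -0.1354] width 0.0518 zmed 0.1359 tcp [ 0.6067 -0.136   0.1765]
MOVE key by (mm) [-0.25  2.39] yaw y -92.33 [ 0.1 -0.5 -1.6] t 7.2
```

Emit:
{"api": "servo_tool", "payload": {"motion": [{"dp": [0, 0.24, -1], "turn": [0, 0, 0], "grip": 255}, {"dp": [0, 0.24, -2], "turn": [0, 0, 0], "grip": 255}, {"dp": [0, 0.24, -2.5], "turn": [0, 0, 0], "grip": 255}, {"dp": [0, 0.24, -2.5], "turn": [0, 0, 0], "grip": 255}, {"dp": [0, 0.24, -2.5], "turn": [0, 0, 0], "grip": 255}, {"dp": [0, 0.24, -2.5], "turn": [0, 0, 0], "grip": 255}]}}

```text
time: 7.95
tcp_pos: [0.6074, -0.1325, 0.1516]
eef_rot: [3.141, -0.061, 0.001]
ft_force: [0.1, 0.7, -1.4]
gripper_width: 0.0102
```

```bash
python3 rel.py; python3 rel.py w6
```

```text
disc [ 0.6068 -0.133 ] res 0.00019 74
foot [ 0.608  -0.1316] width 0.0519 zmed 0.1115 tcp [ 0.6074 -0.1324  0.1516]
MOVE key by (mm) [-1.27 -1.36] yaw y -92.21 [ 0.2 -0.3 -1.1] t 8.0
disc [ 0.6068 -0.133 ] res 0.00019 72
foot [ 0.608  -0.1316] width 0.052 zmed 0.1114 tcp [ 0.6073 -0.1324  0.1516]
MOVE key by (mm) [-1.16 -1.45] yaw y -92.21 [ 0.7  0.2 -1.4] t 8.05
```

View pics/w6.png

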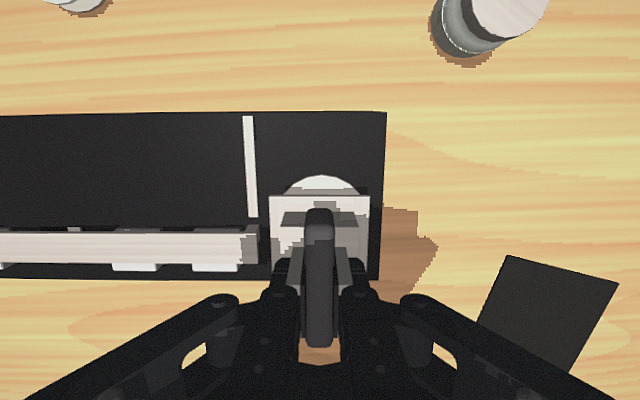

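Emit:
{"api": "servo_tool", "payload": {"motion": [{"dp": [-0.12, -0.14, -0.5], "turn": [0, 0, 0], "grip": 255}, {"dp": [-0.12, -0.14, -1], "turn": [0, 0, 0], "grip": 255}, {"dp": [-0.12, -0.14, -1], "turn": [0, 0, 0], "grip": 255}, {"dp": [-0.12, -0.14, -1], "turn": [0, 0, 0], "grip": 255}, {"dp": [-0.12, -0.14, -1], "turn": [0, 0, 0], "grip": 255}]}}

```text
time: 8.68
tcp_pos: [0.6061, -0.1338, 0.1414]
eef_rot: [3.141, -0.061, 0.0]
ft_force: [-0.2, 0.1, -1.4]
gripper_width: 0.0106
```

```bash
python3 rel.py; python3 rel.py
```

```text
disc [ 0.6068 -0.133 ] res 0.00018 73
foot [ 0.6067 -0.1329] width 0.0519 zmed 0.1013 tcp [ 0.6061 -0.1338  0.1414]
MOVE key by (mm) [ 0.08 -0.11] yaw y -92.21 [-0.3  1.  -1.7] t 8.725
disc [ 0.6068 -0.133 ] res 0.00018 73
foot [ 0.6067 -0.1329] width 0.0519 zmed 0.1013 tcp [ 0.6061 -0.1338  0.1415]
MOVE key by (mm) [ 0.1  -0.16] yaw y -92.21 [ 0.   0.2 -1.5] t 8.775
```

Aligned. Descend.

Emit:
{"api": "servo_tool", "payload": {"motion": [{"dp": [0, 0, -0.4], "turn": [0, 0, 0], "grip": 255}, {"dp": [0, 0, -0.7], "turn": [0, 0, 0], "grip": 255}, {"dp": [0, 0, -1.0], "turn": [0, 0, 0], "grip": 255}, {"dp": [0, 0, -1.2], "turn": [0, 0, 0], "grip": 255}, {"dp": [0, 0, -1.2], "turn": [0, 0, 0], "grip": 255}]}}

```text
time: 9.4
tcp_pos: [0.6059, -0.1338, 0.1291]
eef_rot: [3.141, -0.061, -0.0]
ft_force: [0.5, 0.1, -1.4]
gripper_width: 0.0104
```

Emit:
{"api": "servo_tool", "payload": {"motion": [{"dp": [0, 0, -0.4], "turn": [0, 0, 0], "grip": 255}, {"dp": [0, 0, -0.8], "turn": [0, 0, 0], "grip": 255}, {"dp": [0, 0, -1.2], "turn": [0, 0, 0], "grip": 255}, {"dp": [0, 0, -1.3], "turn": [0, 0, 0], "grip": 255}, {"dp": [0, 0, -1.3], "turn": [0, 0, 0], "grip": 255}]}}

```text
time: 10.02
tcp_pos: [0.6059, -0.1338, 0.1162]
eef_rot: [3.141, -0.061, -0.0]
ft_force: [-0.6, 0.6, -1.4]
gripper_width: 0.0104
```

Emit:
{"api": "servo_tool", "payload": {"motion": [{"dp": [0, 0, 0], "turn": [0, 0, 9], "grip": 255}, {"dp": [0.01, 0, 0], "turn": [0, 0, 18], "grip": 255}, {"dp": [0.02, -0.01, 0], "turn": [0, 0, 27], "grip": 255}, {"dp": [0.03, -0.02, 0], "turn": [0, 0, 36], "grip": 255}, {"dp": [0.04, -0.03, 0], "turn": [0, 0, 45], "grip": 255}, {"dp": [0.05, -0.05, 0], "turn": [0, 0, 54], "grip": 255}, {"dp": [0.06, -0.06, 0], "turn": [0, 0, 63], "grip": 255}, {"dp": [0.07, -0.07, 0], "turn": [0, 0, 72], "grip": 255}, {"dp": [0.08, -0.08, 0], "turn": [0, 0, 80], "grip": 255}, {"dp": [0.08, -0.08, 0], "turn": [0, 0, 86], "grip": 255}]}}

```text
time: 11.28
tcp_pos: [0.6071, -0.1344, 0.1165]
eef_rot: [2.335, 2.101, 0.001]
ft_force: [0.8, 1.7, -2.3]
gripper_width: 0.0107
```

Emit:
{"api": "servo_tool", "payload": {"motion": [{"dp": [0, 0, 0], "turn": [0, 0, 0], "grip": 255}, {"dp": [0, 0, 0], "turn": [0, 0, 2], "grip": 255}, {"dp": [0, 0, 0], "turn": [0, 0, 2], "grip": 255}]}}

```text
time: 11.65
tcp_pos: [0.6071, -0.1344, 0.1164]
eef_rot: [2.301, 2.138, 0.001]
ft_force: [1.1, 1.3, -1.8]
gripper_width: 0.0107
```

```bash
python3 - <<'E'
from h import *
f=grab('scene','s7'); g=grab('side','t7'); o=arm.get_obs(); print(o['torque'],o['ft_force'],o['eef_rot'],o['tcp_pos'],o['q'].round(2))
im=cv2.cvtColor(f['pixels'],cv2.COLOR_RGB2BGR);cv2.imwrite('pics/s7c.png',cv2.resize(im[150:290,270:410],None,fx=4,fy=4))
im=cv2.cvtColor(g['pixels'],cv2.COLOR_RGB2BGR);cv2.imwrite('pics/t7c.png',cv2.resize(im[130:270,230:410],None,fx=4,fy=4))
E
```

```text
[ 0.33668888 -0.30452042 -0.04638792] [-0.13024151  0.91811958 -2.00702685] [2.30158171e+00 2.13754103e+00 8.24047600e-04] [ 0.60708776 -0.13440403  0.11646801] [ 0.1   0.85  0.08  1.69 -0.1   0.61  0.16]
```

View pics/s7c.png

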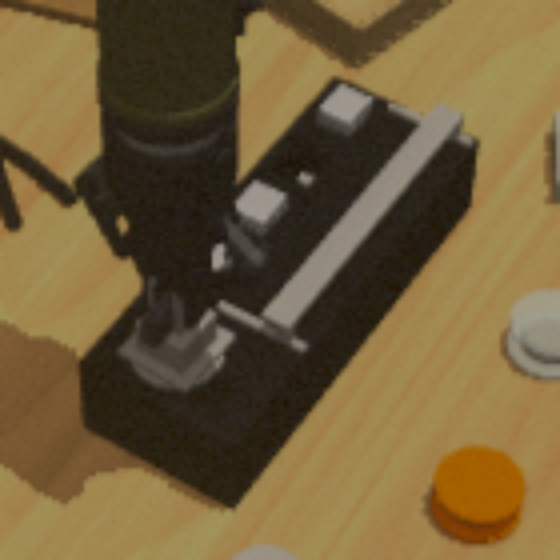

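View pics/t7c.png

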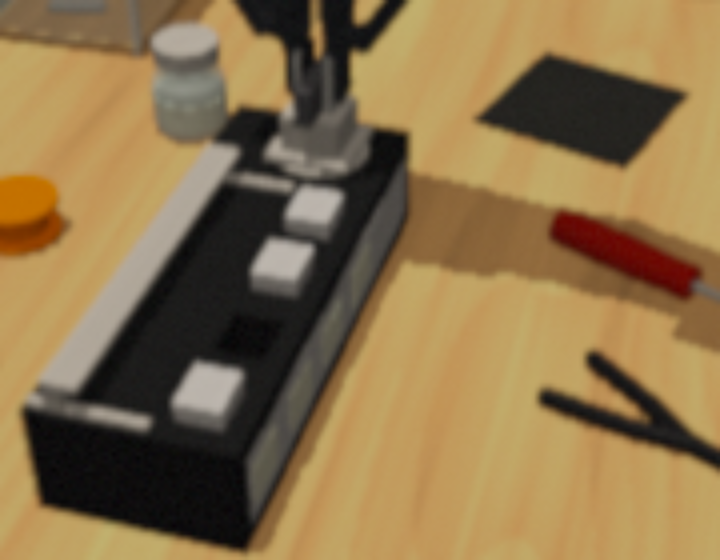

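Emit:
{"api": "servo_tool", "payload": {"motion": [{"dp": [0, 0, 0], "turn": [0, 0, 2], "grip": 255}, {"dp": [0, 0, 0], "turn": [0, 0, 4], "grip": 255}, {"dp": [0, 0, 0], "turn": [0, 0, 4], "grip": 255}]}}

```text
time: 12.12
tcp_pos: [0.607, -0.1344, 0.1164]
eef_rot: [2.225, 2.218, 0.001]
ft_force: [3.1, 2.1, -0.9]
gripper_width: 0.0104
```

```bash
cat > bar.py <<'E'
from h import *
th=np.radians(-2.2); R=np.array([[np.cos(th),-np.sin(th)],[np.sin(th),np.cos(th)]])
O=np.array([.6068,-.1331])-R@np.array([.020,-.150])
if __name__=='__main__':
    for n in ('scene','side'):
        f=grab(n); C=cloud(f); px=f['pixels']; hsv=cv2.cvtColor(px,cv2.COLOR_RGB2HSV)
        D=(C[...,:2]-O)@R
        m=(abs(C[...,2]-.088)<.006)&(hsv[...,1]<60)&(px.min(-1)>80)&(D[...,0]>.03)&(D[...,0]<.1)&(abs(D[...,1])<.13)
        k,l,s,c=cv2.connectedComponentsWithStats(m.astype(np.uint8)); i=1+s[1:,4].argmax()
        P=(plane(f,np.argwhere(l==i)[:,::-1],.088)[:,:2]-O)@R
        r=cv2.minAreaRect(P.astype(np.float32)); print(n,'bar centre in dock',np.round(r[0],4),np.round(r[1],4),r[2],'expect open 0.071')
    o=arm.get_obs(); print('O',O,'torque',o['torque'].round(3),o['ft_force'].round(1),'t',o['time'])
E
python3 bar.py
```

```text
scene bar centre in dock [ 0.0702 -0.002 ] [0.219 0.021] 89.9083480834961 expect open 0.071
side bar centre in dock [0.0696 0.0026] [0.2228 0.0215] 89.90189361572266 expect open 0.071
O [0.59257291 0.01755719] torque [ 0.458 -0.412 -0.044] [ 1.4  1.2 -0.8] t 12.225
```

Emit:
{"api": "servo_tool", "payload": {"motion": [{"dp": [0, 0, 0], "turn": [0, 0, 2], "grip": 255}, {"dp": [0, 0, 0], "turn": [0, 0, 3], "grip": 255}, {"dp": [0, 0, 0], "turn": [0, 0, 3], "grip": 255}]}}

```text
time: 12.6
tcp_pos: [0.6071, -0.1344, 0.1164]
eef_rot: [2.166, 2.275, 0.001]
ft_force: [3.2, 2.2, -0.6]
gripper_width: 0.0105
```

```bash
python3 bar.py
```

```text
scene bar centre in dock [ 0.0721 -0.002 ] [0.0206 0.2191] 0.08058642596006393 expect open 0.071
side bar centre in dock [0.0717 0.0026] [0.2228 0.0215] 89.96343231201172 expect open 0.071
O [0.59257291 0.01755719] torque [ 0.494 -0.595 -0.025] [ 2.6  1.8 -1. ] t 12.7
```

Emit:
{"api": "servo_tool", "payload": {"motion": [{"dp": [0, 0, 0], "turn": [0, 0, 2], "grip": 255}, {"dp": [0, 0, 0], "turn": [0, 0, 2], "grip": 255}, {"dp": [0, 0, 0], "turn": [0, 0, 2], "grip": 255}]}}

```text
time: 13.08
tcp_pos: [0.6071, -0.1344, 0.1164]
eef_rot: [2.127, 2.312, 0.001]
ft_force: [3.5, 2.0, 0.2]
gripper_width: 0.0105
```

```bash
python3 bar.py
```

```text
scene bar centre in dock [ 0.0725 -0.002 ] [0.0206 0.2191] 0.06725337356328964 expect open 0.071
side bar centre in dock [0.0719 0.0019] [0.2214 0.0215] 89.83861541748047 expect open 0.071
O [0.59257291 0.01755719] torque [ 0.562 -0.803 -0.222] [ 3.9  1.9 -1.6] t 13.175
```

Emit:
{"api": "servo_tool", "payload": {"motion": [{"dp": [0, 0, 0], "turn": [0, 0, -4], "grip": 255}, {"dp": [0, 0, 0], "turn": [0, 0, -4], "grip": 60}, {"dp": [0, 0, 0], "turn": [0, 0, -4], "grip": 60}, {"dp": [0, 0, 0], "turn": [0, 0, -4], "grip": 60}, {"dp": [0, 0, 3], "turn": [0, 0, -4], "grip": 60}, {"dp": [0, 0, 8], "turn": [0, 0, -7], "grip": 60}, {"dp": [0, 0, 13], "turn": [0, 0, -7], "grip": 60}, {"dp": [-1.5, 9, 13], "turn": [0, 0, -7], "grip": 255}, {"dp": [-1.5, 13, 13], "turn": [0, 0, -7], "grip": 255}, {"dp": [-1.5, 13, 13], "turn": [0, 0, -7], "grip": 255}]}}

```text
time: 14.42
tcp_pos: [0.591, 0.0027, 0.2463]
eef_rot: [-2.25, -2.187, -0.004]
ft_force: [0.8, -0.7, -0.3]
gripper_width: 0.0108
```

```bash
python3 bar.py; python3 - <<'E'
from h import *
f=grab('wrist','w8'); import pickle; o=arm.get_obs(); pickle.dump((f,o),open('w8.pkl','wb')); print(o['tcp_pos'],o['eef_rot'],o['q'].round(2))
E
```

```text
scene bar centre in dock [ 0.0721 -0.002 ] [0.0206 0.2191] 0.08058642596006393 expect open 0.071
side bar centre in dock [0.0714 0.0026] [0.0214 0.2228] 0.12680350244045258 expect open 0.071
O [0.59257291 0.01755719] torque [-0.038  0.024 -0.021] [-0.4 -1.4 -0.1] t 14.525
[ 0.59155539 -0.0055201   0.24628298] [ 2.26349908e+00  2.17757552e+00 -1.81445055e-03] [-0.13  0.64  0.11  1.68 -0.09  0.83 -0.02]
```

View pics/w8.png

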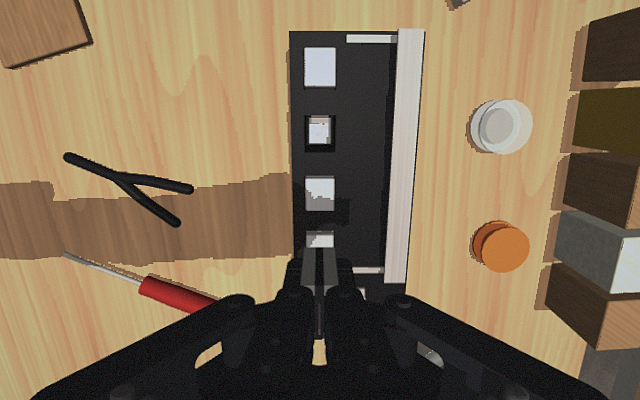

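```bash
python3 - <<'E'
from h import *
import pickle
from bar import O,R
f,o=pickle.load(open('w8.pkl','rb')); C=cloud(f)
print('p2 depth',C[132,320],C[120,320])
px=f['pixels'];hsv=cv2.cvtColor(px,cv2.COLOR_RGB2HSV)
m=(hsv[...,1]<60)&(px.min(-1)>90)&(abs(C[...,2]-.080)<.004)
D=(C[...,:2]-O)@R; m&=(abs(D[...,0])<.03)&(abs(D[...,1])<.12)
n,l,s,c=cv2.connectedComponentsWithStats(m.astype(np.uint8))
for i in range(1,n):
    if s[i,4]>150:
        P=plane(f,np.argwhere(l==i)[:,::-1],.080)[:,:2]; r=cv2.minAreaRect(P.astype(np.float32)); print(np.round(r[0],4),np.round(r[1],4),r[2],'dock',((np.array(r[0])-O)@R).round(4),np.nanmedian(C[l==i][:,2]))
E
```

```text
p2 depth [0.59353592 0.04231195 0.01919451] [0.5939506  0.05520891 0.04048848]
[0.5952 0.0992] [0.0303 0.025 ] 88.55937957763672 dock [-0.0005  0.0817] 0.07981893618928829
[ 0.5908 -0.0082] [0.03  0.025] 88.55872344970703 dock [-0.0008 -0.0258] 0.07999068395323017
[ 0.5891 -0.0524] [0.0121 0.0244] 87.9167251586914 dock [-0.0008 -0.07  ] 0.07991932042195932
```

```bash
python3 - <<'E'
from h import *
f=grab('scene'); o=arm.get_obs(); print(o['gripper_width'],o['tcp_pos'])
im=cv2.cvtColor(f['pixels'],cv2.COLOR_RGB2BGR);cv2.imwrite('pics/s9c.png',cv2.resize(im[120:290,230:410],None,fx=3.5,fy=3.5))
E
```

```text
-2.9690247408183433e-05 [ 0.59165654 -0.00668655  0.2462816 ]
```

View pics/s9c.png

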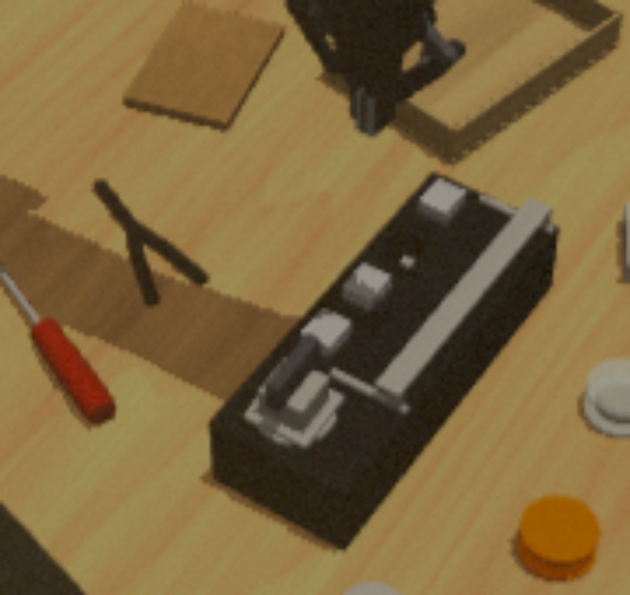

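Emit:
{"api": "servo_tool", "payload": {"motion": [{"dp": [0, 0, -6], "turn": [0, 0, 0], "grip": 255}, {"dp": [0, 0, -10], "turn": [0, 0, 0], "grip": 255}, {"dp": [0, 0, -14], "turn": [0, 0, 0], "grip": 255}, {"dp": [0, 0, -14.5], "turn": [0, 0, 0], "grip": 255}, {"dp": [0, 0, -14.5], "turn": [0, 0, 0], "grip": 255}]}}

```text
time: 15.25
tcp_pos: [0.5924, -0.006, 0.102]
eef_rot: [2.265, 2.175, 0.0]
ft_force: [-0.3, 0.5, 0.4]
gripper_width: -0.0002
```

Emit:
{"api": "servo_tool", "payload": {"motion": [{"dp": [-0.1, -0.25, -0.6], "turn": [0, 0, 0], "grip": 255}, {"dp": [-0.1, -0.25, -1.1], "turn": [0, 0, 0], "grip": 255}, {"dp": [-0.1, -0.25, -1.6], "turn": [0, 0, 0], "grip": 255}, {"dp": [-0.1, -0.25, -1.7], "turn": [0, 0, 0], "grip": 255}, {"dp": [-0.1, -0.25, -1.7], "turn": [0, 0, 0], "grip": 255}]}}

```text
time: 15.88
tcp_pos: [0.5919, -0.0083, 0.0856]
eef_rot: [2.263, 2.175, 0.002]
ft_force: [0.4, -1.7, 5.1]
gripper_width: -0.0001
```

Emit:
{"api": "servo_tool", "payload": {"motion": [{"dp": [0, 0, -0.15], "turn": [0, 0, 0], "grip": 255}, {"dp": [0, 0, -0.2], "turn": [0, 0, 0], "grip": 255}, {"dp": [0, 0, -0.2], "turn": [0, 0, 0], "grip": 255}]}}

```text
time: 16.25
tcp_pos: [0.5924, -0.0085, 0.085]
eef_rot: [2.262, 2.174, 0.003]
ft_force: [-1.1, -1.4, 15.4]
gripper_width: 0.0001
```

Emit:
{"api": "servo_tool", "payload": {"motion": [{"dp": [0, 0, 1], "turn": [0, 0, 0], "grip": 255}, {"dp": [0, 0, 2.5], "turn": [0, 0, 0], "grip": 255}, {"dp": [0, 0, 6], "turn": [0, 0, 0], "grip": 120}, {"dp": [0, 0, 6], "turn": [0, 0, 0], "grip": 120}, {"dp": [0, 0, 6], "turn": [0, 0, 0], "grip": 120}]}}

```text
time: 16.88
tcp_pos: [0.5905, -0.0068, 0.1424]
eef_rot: [-2.263, -2.178, -0.0]
ft_force: [-0.1, -0.3, 0.3]
gripper_width: 0.0453
```

```bash
cat > caps.py <<'E'
from h import *
import sys
from bar import O,R
f=grab('wrist',sys.argv[1]); o=arm.get_obs(); C=cloud(f)
print(o['tcp_pos'].round(4),o['eef_rot'].round(3),o['gripper_width'].round(4),o['ft_force'].round(1),o['time'])
px=f['pixels'];hsv=cv2.cvtColor(px,cv2.COLOR_RGB2HSV)
D=(C[...,:2]-O)@R
for h in (.080,.096):
    m=(hsv[...,1]<60)&(px.min(-1)>60)&(abs(C[...,2]-h)<.004)&(abs(D[...,0])<.03)&(abs(D[...,1])<.12)
    n,l,s,c=cv2.connectedComponentsWithStats(m.astype(np.uint8))
    for i in range(1,n):
        if s[i,4]>250:
            P=plane(f,np.argwhere(l==i)[:,::-1],h)[:,:2]; r=cv2.minAreaRect(P.astype(np.float32)); print(h,s[i,4],np.round(r[0],4),np.round(r[1],4),round(r[2],1),'dock',((np.array(r[0])-O)@R).round(4),np.nanmedian(C[l==i][:,2]).round(4))
E
python3 caps.py w10
```

```text
Traceback (most recent call last):
  File "caps.py", line 5, in <module>
    print(o['tcp_pos'].round(4),o['eef_rot'].round(3),o['gripper_width'].round(4),o['ft_force'].round(1),o['time'])
                                                      ^^^^^^^^^^^^^^^^^^^^^^^^
AttributeError: 'float' object has no attribute 'round'
```

View pics/w10.png

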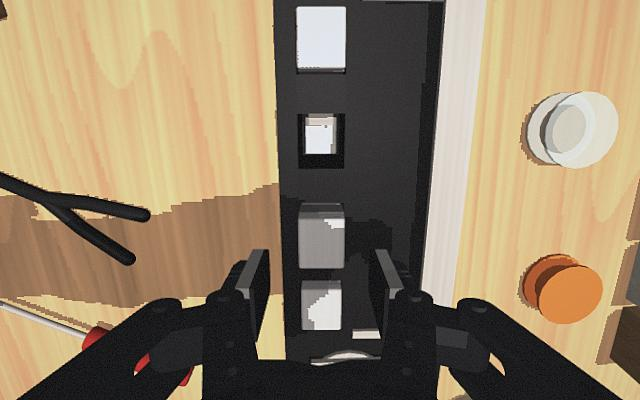

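```bash
sed -i "s/o\['gripper_width'\].round(4)/o['gripper_width']/" caps.py; python3 caps.py w10
```

```text
[ 0.59   -0.0068  0.1416] [-2.263e+00 -2.177e+00  2.000e-03] 0.045130178270817806 [-0.5  0.1 -0.1] 16.975
0.08 3114 [0.5951 0.0987] [0.0303 0.0255] 87.7 dock [-0.0006  0.0812] 0.0799
0.08 1654 [ 0.5889 -0.0607] [0.0313 0.0258] 87.8 dock [-0.0006 -0.0783] 0.0799
0.096 2385 [ 0.5909 -0.0082] [0.0313 0.0255] 88.2 dock [-0.0007 -0.0258] 0.0957
```

Emit:
{"api": "servo_tool", "payload": {"motion": [{"dp": [0.1, -0.15, -2], "turn": [0, 0, 0], "grip": 120}, {"dp": [0.1, -0.15, -4], "turn": [0, 0, 0], "grip": 120}, {"dp": [0.1, -0.15, -5.5], "turn": [0, 0, 0], "grip": 120}, {"dp": [0.1, -0.15, -5.5], "turn": [0, 0, 0], "grip": 120}, {"dp": [0.1, -0.15, -5.5], "turn": [0, 0, 0], "grip": 255}, {"dp": [0.1, -0.15, -5.5], "turn": [0, 0, 0], "grip": 255}, {"dp": [0.1, -0.15, -5.5], "turn": [0, 0, 0], "grip": 255}, {"dp": [0.1, -0.15, -5.5], "turn": [0, 0, 0], "grip": 255}], "force": 50}}

```text
time: 17.98
tcp_pos: [0.5921, -0.0086, 0.0878]
eef_rot: [2.263, 2.178, 0.001]
ft_force: [0.1, 0.6, 3.5]
gripper_width: 0.0249
```

Emit:
{"api": "servo_tool", "payload": {"motion": [{"dp": [0, 0, 1.5], "turn": [0, 0, 0], "grip": 255}, {"dp": [0, 0, 3], "turn": [0, 0, 0], "grip": 255}, {"dp": [0, 0, 6], "turn": [0, 0, 0], "grip": 255}, {"dp": [0, 0, 10], "turn": [0, 0, 0], "grip": 255}, {"dp": [0, 0, 12], "turn": [0, 0, 0], "grip": 255}, {"dp": [0, 0, 12], "turn": [0, 0, 0], "grip": 255}]}}

```text
time: 18.73
tcp_pos: [0.5929, -0.0086, 0.2098]
eef_rot: [2.262, 2.176, 0.005]
ft_force: [0.4, -0.2, -0.3]
gripper_width: 0.0247
```

```bash
cat > tray.py <<'E'
from h import *
import sys
for n in ('side','scene'):
    f=grab(n,(sys.argv[1]+n) if len(sys.argv)>1 else None)
    C=cloud(f); x,y,z=[C[...,i] for i in range(3)]
    t=(abs(x-.5)<.2)&(abs(y-.33)<.2)&(z>.037)&(z<.046)
    t=cv2.morphologyEx(t.astype(np.uint8),cv2.MORPH_CLOSE,np.ones((3,3)))
    k,l,s,c=cv2.connectedComponentsWithStats(t)
    for i in range(1,k):
        if s[i,4]>60:
            P=plane(f,np.argwhere(l==i)[:,::-1],.040)[:,:2]; r=cv2.minAreaRect(P.astype(np.float32)); print(n,s[i,4],np.round(r[0],4),np.round(r[1],4),round(r[2],1))
            b=cv2.boxPoints(r); print(b.round(3).tolist())
o=arm.get_obs(); print(o['tcp_pos'].round(4),o['eef_rot'].round(3),o['gripper_width'],o['ft_force'].round(1),o['time'])
E
python3 tray.py a
```

```text
side 1135 [0.499  0.3323] [0.2173 0.1623] 76.5
[[0.39500001072883606, 0.2460000067949295], [0.5529999732971191, 0.20800000429153442], [0.6029999852180481, 0.4189999997615814], [0.4449999928474426, 0.4569999873638153]]
scene 228 [0.501  0.3288] [0.2247 0.1635] 75.8
[[0.39399999380111694, 0.23999999463558197], [0.5529999732971191, 0.20000000298023224], [0.6079999804496765, 0.4180000126361847], [0.4490000009536743, 0.4580000042915344]]
[ 0.5913 -0.0085  0.2072] [-2.264 -2.178  0.   ] 0.024797560892286845 [0.3 0.9 0. ] 18.825
```

View pics/ascene.png

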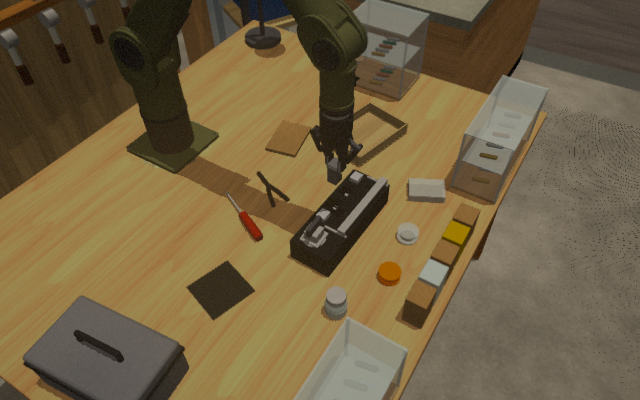

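View pics/aside.png

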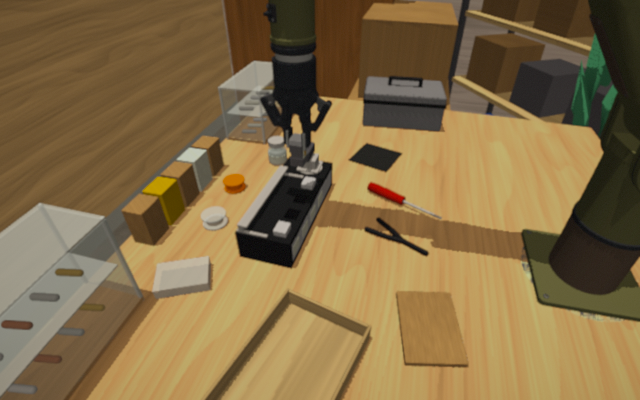

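Emit:
{"api": "servo_tool", "payload": {"motion": [{"dp": [0, 6, 0], "turn": [0, 0, -3], "grip": 255}, {"dp": [-4, 18, 0], "turn": [0, 0, -8], "grip": 255}, {"dp": [-7.9, 39.8, 0], "turn": [0, 0, -11.6], "grip": 255}, {"dp": [-7.9, 39.8, 0], "turn": [0, 0, -11.6], "grip": 255}, {"dp": [-7.9, 39.8, 0], "turn": [0, 0, -11.6], "grip": 255}, {"dp": [-7.9, 39.8, 0], "turn": [0, 0, -11.6], "grip": 255}, {"dp": [-7.9, 39.8, 0], "turn": [0, 0, -11.6], "grip": 255}, {"dp": [-7.9, 39.8, -5], "turn": [0, 0, -11.6], "grip": 255}, {"dp": [-7.9, 39.8, -10], "turn": [0, 0, -11.6], "grip": 255}, {"dp": [-7.9, 39.8, -10], "turn": [0, 0, -11.6], "grip": 255}]}}

```text
time: 20.08
tcp_pos: [0.509, 0.3871, 0.1024]
eef_rot: [-2.472, -1.938, 0.018]
ft_force: [0.1, -0.1, -0.2]
gripper_width: 0.025
```

```bash
python3 tray.py; python3 - <<'E'
from h import *
f=grab('wrist','w11'); o=arm.get_obs(); print(o['tcp_pos'],o['gripper_width'])
E
```

```text
side 626 [0.485  0.2922] [0.1328 0.1534] 76.5
[[0.39500001072883606, 0.2460000067949295], [0.5440000295639038, 0.20999999344348907], [0.574999988079071, 0.33899998664855957], [0.4259999990463257, 0.375]]
side 218 [0.5906 0.3825] [0.0769 0.0073] 76.3
[[0.578000009059906, 0.34599998593330383], [0.5849999785423279, 0.3440000116825104], [0.6029999852180481, 0.4189999997615814], [0.5960000157356262, 0.42100000381469727]]
scene 224 [0.5021 0.3287] [0.2218 0.1646] 76.2
[[0.3959999978542328, 0.2409999966621399], [0.5550000071525574, 0.20100000500679016], [0.609000027179718, 0.4169999957084656], [0.4490000009536743, 0.4560000002384186]]
scene 106 [0.574  0.3873] [0.0725 0.1508] 25.9
[[0.5080000162124634, 0.4390000104904175], [0.5740000009536743, 0.30399999022483826], [0.6399999856948853, 0.33500000834465027], [0.5740000009536743, 0.47099998593330383]]
[0.513  0.3892 0.1075] [ 2.473e+00  1.937e+00 -1.000e-03] 0.02493260729665125 [ 0.6 -0.1 -0. ] 20.175
[0.51393873 0.38976279 0.10876315] 0.02487541633872824
```

View pics/w11.png

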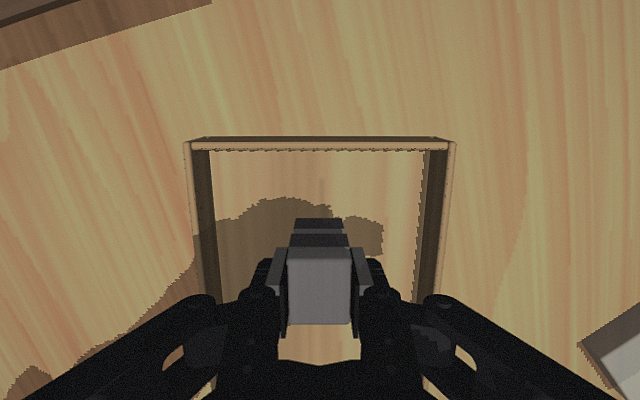

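Emit:
{"api": "servo_tool", "payload": {"motion": [{"dp": [0, 0, -2], "turn": [0, 0, 0], "grip": 255}, {"dp": [0, 0, -4], "turn": [0, 0, 0], "grip": 255}, {"dp": [0, 0, -4.8], "turn": [0, 0, 0], "grip": 255}, {"dp": [0, 0, -4.8], "turn": [0, 0, 0], "grip": 255}, {"dp": [0, 0, -4.8], "turn": [0, 0, 0], "grip": 255}]}}

```text
time: 20.85
tcp_pos: [0.5131, 0.3895, 0.0596]
eef_rot: [2.472, 1.938, 0.001]
ft_force: [-0.2, 0.1, -0.3]
gripper_width: 0.0249
```

Emit:
{"api": "servo_tool", "payload": {"motion": [{"dp": [0, 0, -0.2], "turn": [0, 0, 0], "grip": 255}, {"dp": [0, 0, -0.3], "turn": [0, 0, 0], "grip": 255}, {"dp": [0, 0, -0.3], "turn": [0, 0, 0], "grip": 255}]}}

```text
time: 21.22
tcp_pos: [0.5129, 0.3896, 0.0569]
eef_rot: [-2.472, -1.938, -0.001]
ft_force: [-2.0, -0.5, 3.0]
gripper_width: 0.0251
```

Emit:
{"api": "servo_tool", "payload": {"motion": [{"dp": [0, 0, 0], "turn": [0, 0, 0], "grip": 110}, {"dp": [0, 0, 0], "turn": [0, 0, 0], "grip": 110}, {"dp": [0, 0, 0], "turn": [0, 0, 0], "grip": 110}, {"dp": [0, 0, 3], "turn": [0, 0, 0], "grip": 110}, {"dp": [0, 0, 7], "turn": [0, 0, 0], "grip": 110}, {"dp": [0, 0, 12], "turn": [0, 0, 0], "grip": 110}]}}

```text
time: 21.98
tcp_pos: [0.5121, 0.389, 0.1766]
eef_rot: [2.472, 1.938, -0.004]
ft_force: [0.9, 0.6, -0.3]
gripper_width: 0.0484
```

Emit:
{"api": "servo_tool", "payload": {"motion": [{"dp": [1, -5, 1], "turn": [0, 0, 4], "grip": 255}, {"dp": [4, -15, 1], "turn": [0, 0, 8], "grip": 255}, {"dp": [7.6, -45.2, 1], "turn": [0, 0, 11.6], "grip": 255}, {"dp": [7.6, -45.2, 1], "turn": [0, 0, 11.6], "grip": 255}, {"dp": [7.6, -45.2, 1], "turn": [0, 0, 11.6], "grip": 255}, {"dp": [7.6, -45.2, 1], "turn": [0, 0, 11.6], "grip": 255}, {"dp": [7.6, -45.2, 1], "turn": [0, 0, 11.6], "grip": 255}, {"dp": [7.6, -45.2, 1], "turn": [0, 0, 11.6], "grip": 255}, {"dp": [7.6, -45.2, -5], "turn": [0, 0, 11.6], "grip": 255}, {"dp": [7.6, -45.2, -5], "turn": [0, 0, 11.6], "grip": 255}]}}

```text
time: 23.22
tcp_pos: [0.585, -0.0624, 0.1226]
eef_rot: [-2.259, -2.172, 0.01]
ft_force: [-0.7, -0.5, 0.7]
gripper_width: -0.0001
```

```bash
python3 caps.py w12; python3 tray.py b | tail -1
```

```text
[ 0.5872 -0.062   0.1251] [-2.261 -2.176  0.004] 5.694643200876211e-05 [-0.1 -0.3  1.6] 23.275
0.08 1745 [ 0.589 -0.06 ] [0.0279 0.0256] 87.9 dock [-0.0005 -0.0777] 0.0799
[ 0.5898 -0.0618  0.1279] [2.262 2.178 0.003] -0.0001535729711411597 [-0.6 -0.5  0.6] 23.375
```

View pics/w12.png

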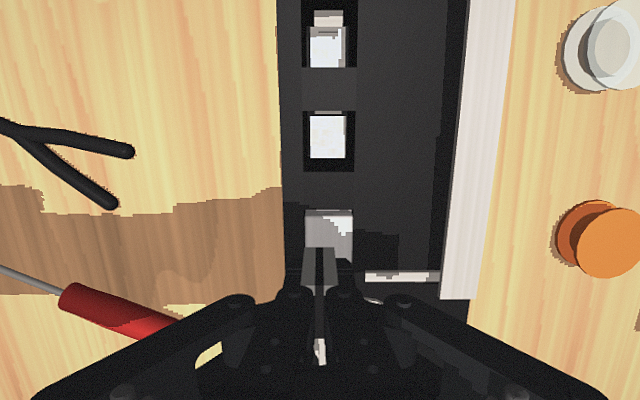

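View pics/bscene.png

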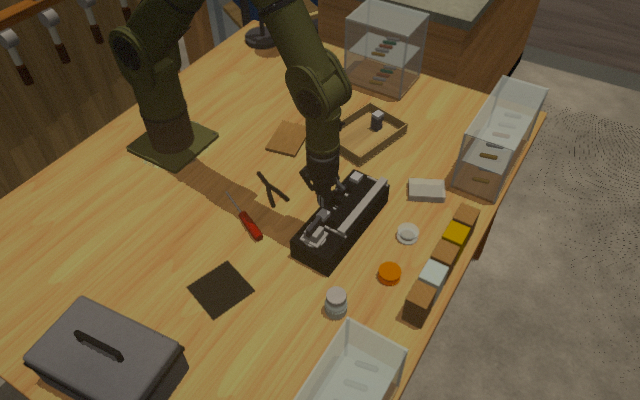

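Emit:
{"api": "servo_tool", "payload": {"motion": [{"dp": [0, -0.1, -1.5], "turn": [0, 0, 0], "grip": 255}, {"dp": [0, -0.1, -2.8], "turn": [0, 0, 0], "grip": 255}, {"dp": [0, -0.1, -3.4], "turn": [0, 0, 0], "grip": 255}, {"dp": [0, -0.1, -4.0], "turn": [0, 0, 0], "grip": 255}, {"dp": [0, -0.1, -4.4], "turn": [0, 0, 0], "grip": 255}, {"dp": [0, -0.1, -4.4], "turn": [0, 0, 0], "grip": 255}]}}

```text
time: 24.12
tcp_pos: [0.5894, -0.0643, 0.085]
eef_rot: [2.263, 2.176, 0.002]
ft_force: [-4.7, -0.1, 21.4]
gripper_width: 0.0005
```

Emit:
{"api": "servo_tool", "payload": {"motion": [{"dp": [0, 0, 1], "turn": [0, 0, 0], "grip": 255}, {"dp": [0, 0, 2.5], "turn": [0, 0, 0], "grip": 255}, {"dp": [0, 0, 6], "turn": [0, 0, 0], "grip": 120}, {"dp": [0, 0, 6], "turn": [0, 0, 0], "grip": 120}, {"dp": [0, 0, 6], "turn": [0, 0, 0], "grip": 120}, {"dp": [0, 0, 6], "turn": [0, 0, 0], "grip": 120}]}}

```text
time: 24.88
tcp_pos: [0.5881, -0.0634, 0.1414]
eef_rot: [-2.263, -2.177, 0.002]
ft_force: [0.5, -0.5, 0.8]
gripper_width: 0.0449
```

```bash
python3 caps.py w13
```

```text
[ 0.5881 -0.0634  0.1414] [-2.263e+00 -2.177e+00  2.000e-03] 0.04513003392559866 [0.2 0.  0.3] 24.925
0.096 2406 [ 0.589  -0.0622] [0.0308 0.0256] 87.8 dock [-0.0005 -0.0798] 0.0957
```

View pics/w13.png

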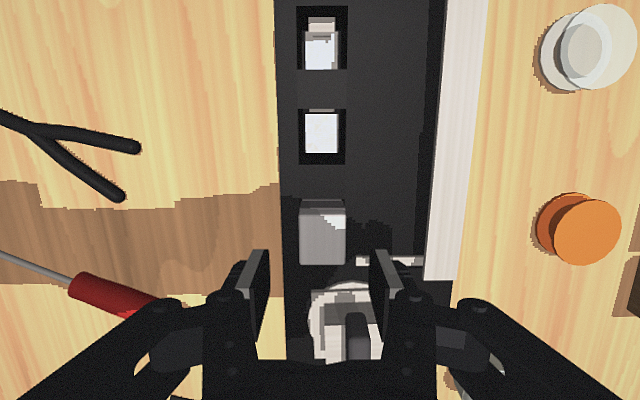

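Emit:
{"api": "servo_tool", "payload": {"motion": [{"dp": [0.1, 0.1, -2], "turn": [0, 0, 0], "grip": 120}, {"dp": [0.1, 0.1, -4], "turn": [0, 0, 0], "grip": 120}, {"dp": [0.1, 0.1, -5.4], "turn": [0, 0, 0], "grip": 120}, {"dp": [0.1, 0.1, -5.4], "turn": [0, 0, 0], "grip": 120}, {"dp": [0.1, 0.1, -5.4], "turn": [0, 0, 0], "grip": 255}, {"dp": [0.1, 0.1, -5.4], "turn": [0, 0, 0], "grip": 255}, {"dp": [0.1, 0.1, -5.4], "turn": [0, 0, 0], "grip": 255}, {"dp": [0.1, 0.1, -5.4], "turn": [0, 0, 0], "grip": 255}]}}

```text
time: 25.92
tcp_pos: [0.5902, -0.0626, 0.0889]
eef_rot: [2.263, 2.177, 0.001]
ft_force: [0.9, 0.1, 3.3]
gripper_width: 0.0254
```

Emit:
{"api": "servo_tool", "payload": {"motion": [{"dp": [0, 0, 1.5], "turn": [0, 0, 0], "grip": 255}, {"dp": [0, 0, 3], "turn": [0, 0, 0], "grip": 255}, {"dp": [0, 0, 6], "turn": [0, 0, 0], "grip": 255}, {"dp": [0, 0, 10], "turn": [0, 0, 0], "grip": 255}, {"dp": [0, 0, 12], "turn": [0, 0, 0], "grip": 255}, {"dp": [0, 0, 12], "turn": [0, 0, 0], "grip": 255}, {"dp": [0, 0, 12], "turn": [0, 0, 0], "grip": 255}]}}

```text
time: 26.8
tcp_pos: [0.5891, -0.0624, 0.2079]
eef_rot: [-2.263, -2.178, 0.001]
ft_force: [0.3, 0.1, -0.2]
gripper_width: 0.0248
```

```bash
python3 tray.py c
```

```text
side 1142 [0.499  0.3323] [0.2173 0.1622] 76.5
[[0.39500001072883606, 0.2460000067949295], [0.5529999732971191, 0.20800000429153442], [0.6029999852180481, 0.4189999997615814], [0.44600000977516174, 0.4569999873638153]]
scene 246 [0.5024 0.3297] [0.2214 0.1639] 76.4
[[0.3970000147819519, 0.2409999966621399], [0.5559999942779541, 0.2029999941587448], [0.6079999804496765, 0.4180000126361847], [0.4490000009536743, 0.4569999873638153]]
[ 0.5889 -0.0624  0.2072] [-2.263e+00 -2.177e+00  2.000e-03] 0.02523355481959206 [ 0.1 -0.6  0.2] 26.9
```

View pics/cside.png

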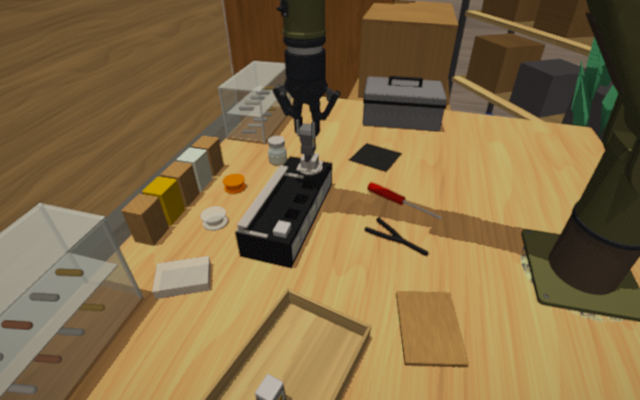

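Emit:
{"api": "servo_tool", "payload": {"motion": [{"dp": [0, 6, 0], "turn": [0, 0, -3], "grip": 255}, {"dp": [-4, 18, 0], "turn": [0, 0, -8], "grip": 255}, {"dp": [-9, 39.3, 0], "turn": [0, 0, -11.6], "grip": 255}, {"dp": [-9, 39.3, 0], "turn": [0, 0, -11.6], "grip": 255}, {"dp": [-9, 39.3, 0], "turn": [0, 0, -11.6], "grip": 255}, {"dp": [-9, 39.3, 0], "turn": [0, 0, -11.6], "grip": 255}, {"dp": [-9, 39.3, 0], "turn": [0, 0, -11.6], "grip": 255}, {"dp": [-9, 39.3, 0], "turn": [0, 0, -11.6], "grip": 255}, {"dp": [-9, 39.3, -4], "turn": [0, 0, -11.6], "grip": 255}, {"dp": [-9, 39.3, -8], "turn": [0, 0, -11.6], "grip": 255}]}}

```text
time: 28.15
tcp_pos: [0.5006, 0.3285, 0.1272]
eef_rot: [2.473, 1.935, -0.0]
ft_force: [0.4, -0.5, 0.0]
gripper_width: 0.0249
```

```bash
python3 - <<'E'
from h import *
f=grab('wrist','w14'); o=arm.get_obs(); print(o['tcp_pos'],o['gripper_width'])
f=grab('wrist');f=grab('wrist'); o=arm.get_obs(); print(o['tcp_pos'],o['gripper_width'])
E
```

```text
[0.49733888 0.32657354 0.12199014] 0.024573187524858913
[0.4988637  0.32776027 0.12642161] 0.02472621089420695
```

View pics/w14.png

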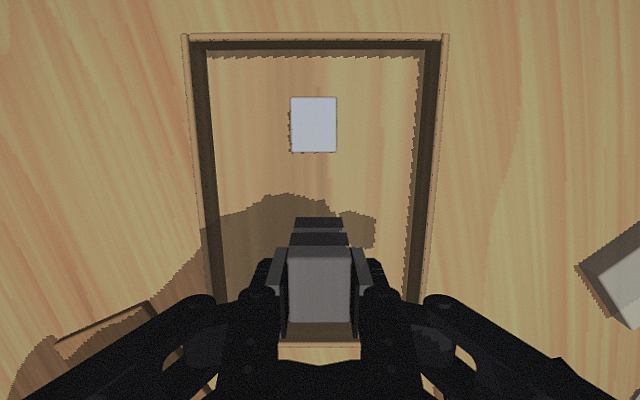

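```bash
python3 - <<'E'
from h import *
f=grab('wrist'); C=cloud(f)
print(proj(f,[[.4728,.224,.04],[.499,.331,.005],[.4853,.275,.005]]))
for v in (330,338,342,346,352): print(v,C[v,318],f['pixels'][v,318])
print(arm.get_obs()['tcp_pos'])
E
```

```text
[[319.8276629  349.2069358 ]
 [319.36383477 197.91433462]
 [319.64914171 266.19358546]]
330 [0.472885   0.23043738 0.02520047] [73 62 46]
338 [0.47312176 0.23113374 0.03585659] [70 60 49]
342 [0.47279424 0.22975821 0.03870221] [161 134  97]
346 [0.47218502 0.22729093 0.04009996] [146 128  92]
352 [0.46249547 0.1894937  0.00063836] [169 152 110]
[0.50018684 0.32875709 0.12816672]
```

Emit:
{"api": "servo_tool", "payload": {"motion": [{"dp": [0, 0, -3], "turn": [0, 0, 0], "grip": 255}, {"dp": [0, 0, -5], "turn": [0, 0, 0], "grip": 255}, {"dp": [0, 0, -6.8], "turn": [0, 0, 0], "grip": 255}, {"dp": [0, 0, -6.9], "turn": [0, 0, 0], "grip": 255}, {"dp": [0, 0, -6.9], "turn": [0, 0, 0], "grip": 255}]}}

```text
time: 28.98
tcp_pos: [0.5005, 0.3306, 0.0602]
eef_rot: [2.472, 1.938, 0.003]
ft_force: [-0.3, 0.6, 0.4]
gripper_width: 0.025
```

Emit:
{"api": "servo_tool", "payload": {"motion": [{"dp": [0, 0, -0.15], "turn": [0, 0, 0], "grip": 255}, {"dp": [0, 0, -0.2], "turn": [0, 0, 0], "grip": 255}, {"dp": [0, 0, -0.2], "turn": [0, 0, 0], "grip": 255}]}}

```text
time: 29.35
tcp_pos: [0.5001, 0.3307, 0.0579]
eef_rot: [2.472, 1.938, 0.002]
ft_force: [-1.0, -0.2, 4.2]
gripper_width: 0.0251
```

Emit:
{"api": "servo_tool", "payload": {"motion": [{"dp": [0, 0, 0], "turn": [0, 0, 0], "grip": 110}, {"dp": [0, 0, 0], "turn": [0, 0, 0], "grip": 110}, {"dp": [0, 0, 0], "turn": [0, 0, 0], "grip": 110}, {"dp": [0, 0, 3], "turn": [0, 0, 0], "grip": 110}, {"dp": [0, 0, 7], "turn": [0, 0, 0], "grip": 110}, {"dp": [0, 0, 12], "turn": [0, 0, 0], "grip": 110}]}}

```text
time: 30.1
tcp_pos: [0.4991, 0.33, 0.1777]
eef_rot: [-2.472, -1.938, 0.004]
ft_force: [0.0, 1.0, -0.5]
gripper_width: 0.0486
```

Emit:
{"api": "servo_tool", "payload": {"motion": [{"dp": [2, -5, 0], "turn": [0, 0, 4], "grip": 255}, {"dp": [4, -12, 0], "turn": [0, 0, 8], "grip": 255}, {"dp": [9.5, -23.2, 0], "turn": [0, 0, 11.6], "grip": 255}, {"dp": [9.5, -23.2, 0], "turn": [0, 0, 11.6], "grip": 255}, {"dp": [9.5, -23.2, 0], "turn": [0, 0, 11.6], "grip": 255}, {"dp": [9.5, -23.2, -5], "turn": [0, 0, 11.6], "grip": 255}, {"dp": [9.5, -23.2, -7], "turn": [0, 0, 11.6], "grip": 255}, {"dp": [9.5, -23.2, -7], "turn": [0, 0, 11.6], "grip": 255}, {"dp": [9.5, -23.2, -7], "turn": [0, 0, 11.6], "grip": 255}]}}

```text
time: 31.22
tcp_pos: [0.5953, 0.0992, 0.1082]
eef_rot: [2.263, 2.178, 0.002]
ft_force: [0.4, 0.5, 0.4]
gripper_width: 0.0
```

```bash
python3 caps.py w15;python3 caps.py w15; python3 tray.py d|tail -1
```

```text
[0.5955 0.099  0.1085] [2.263 2.178 0.003] -0.00031099769423828327 [ 0.7 -0.6  0.5] 31.275
0.08 1442 [0.5951 0.1068] [0.0187 0.0254] 87.7 dock [-0.0009  0.0893] 0.0798
[0.5956 0.099  0.1086] [2.263 2.178 0.003] -6.96259305140869e-05 [-0.7  0.9  0.2] 31.325
0.08 1471 [0.5951 0.1066] [0.0187 0.0256] 87.7 dock [-0.0008  0.089 ] 0.0798
[0.5954 0.0987 0.1084] [2.263 2.177 0.003] 0.00015654952898054778 [-0.4 -0.3  0.2] 31.425
```

View pics/w15.png

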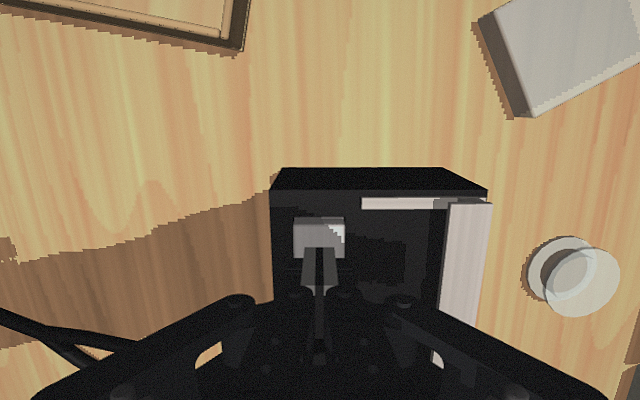

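View pics/dscene.png

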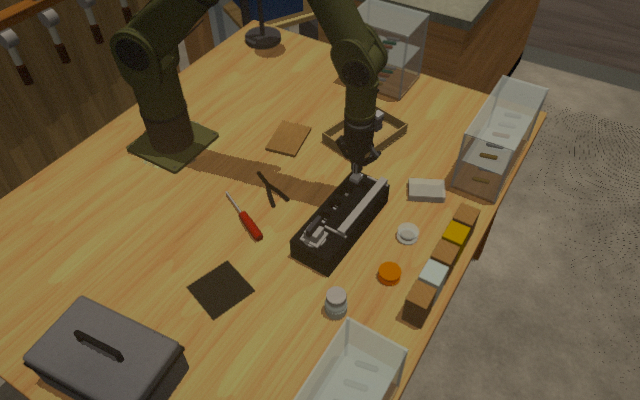

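Press cart3.

Emit:
{"api": "servo_tool", "payload": {"motion": [{"dp": [0, 0, -0.9], "turn": [0, 0, 0], "grip": 255}, {"dp": [0, 0, -1.5], "turn": [0, 0, 0], "grip": 255}, {"dp": [0, 0, -2.0], "turn": [0, 0, 0], "grip": 255}, {"dp": [0, 0, -2.45], "turn": [0, 0, 0], "grip": 255}, {"dp": [0, 0, -2.45], "turn": [0, 0, 0], "grip": 255}, {"dp": [0, 0, -2.45], "turn": [0, 0, 0], "grip": 255}]}}

```text
time: 32.17
tcp_pos: [0.5957, 0.0978, 0.085]
eef_rot: [2.264, 2.176, 0.002]
ft_force: [-3.3, -1.0, 20.1]
gripper_width: 0.0002
```

Emit:
{"api": "servo_tool", "payload": {"motion": [{"dp": [0, 0, 1], "turn": [0, 0, 0], "grip": 255}, {"dp": [0, 0, 2.5], "turn": [0, 0, 0], "grip": 255}, {"dp": [0, 0, 6], "turn": [0, 0, 0], "grip": 120}, {"dp": [0, 0, 6], "turn": [0, 0, 0], "grip": 120}, {"dp": [0, 0, 6], "turn": [0, 0, 0], "grip": 120}, {"dp": [0, 0, 6], "turn": [0, 0, 0], "grip": 120}]}}

```text
time: 32.92
tcp_pos: [0.594, 0.0985, 0.1419]
eef_rot: [-2.263, -2.177, 0.003]
ft_force: [0.2, -0.1, -0.8]
gripper_width: 0.0453
```

```bash
python3 caps.py w16
```

```text
[0.5941 0.0984 0.1419] [-2.263e+00 -2.178e+00  2.000e-03] 0.045292410215900775 [ 0.5 -1.3 -0.7] 32.975
0.096 2420 [0.5948 0.0994] [0.0309 0.0256] 87.8 dock [-0.0009  0.0819] 0.0956
```

Emit:
{"api": "servo_tool", "payload": {"motion": [{"dp": [0.1, 0.05, -2], "turn": [0, 0, 0], "grip": 120}, {"dp": [0.1, 0.05, -4], "turn": [0, 0, 0], "grip": 120}, {"dp": [0.1, 0.05, -5.5], "turn": [0, 0, 0], "grip": 120}, {"dp": [0.1, 0.05, -5.5], "turn": [0, 0, 0], "grip": 120}, {"dp": [0.1, 0.05, -5.5], "turn": [0, 0, 0], "grip": 255}, {"dp": [0.1, 0.05, -5.5], "turn": [0, 0, 0], "grip": 255}, {"dp": [0.1, 0.05, -5.5], "turn": [0, 0, 0], "grip": 255}, {"dp": [0.1, 0.05, -5.5], "turn": [0, 0, 0], "grip": 255}]}}

```text
time: 33.98
tcp_pos: [0.5962, 0.099, 0.0884]
eef_rot: [2.264, 2.178, 0.002]
ft_force: [-1.1, 0.7, 2.9]
gripper_width: 0.0246
```

Emit:
{"api": "servo_tool", "payload": {"motion": [{"dp": [0, 0, 1.5], "turn": [0, 0, 0], "grip": 255}, {"dp": [0, 0, 3], "turn": [0, 0, 0], "grip": 255}, {"dp": [0, 0, 6], "turn": [0, 0, 0], "grip": 255}, {"dp": [0, 0, 10], "turn": [0, 0, 0], "grip": 255}, {"dp": [0, 0, 12], "turn": [0, 0, 0], "grip": 255}, {"dp": [0, 0, 12], "turn": [0, 0, 0], "grip": 255}, {"dp": [0, 0, 12], "turn": [0, 0, 0], "grip": 255}]}}

```text
time: 34.85
tcp_pos: [0.595, 0.0989, 0.2074]
eef_rot: [-2.263, -2.178, 0.002]
ft_force: [-0.5, 0.2, -1.1]
gripper_width: 0.0249
```

```bash
python3 tray.py e
```

```text
side 1130 [0.499  0.3323] [0.2173 0.1623] 76.5
[[0.39500001072883606, 0.2460000067949295], [0.5529999732971191, 0.20800000429153442], [0.6029999852180481, 0.4189999997615814], [0.4449999928474426, 0.4569999873638153]]
side 77 [0.4945 0.3378] [0.0394 0.022 ] 36.2
[[0.47200000286102295, 0.33500000834465027], [0.48500001430511475, 0.31700000166893005], [0.5170000195503235, 0.3409999907016754], [0.5040000081062317, 0.3580000102519989]]
scene 158 [0.5684 0.3466] [0.1043 0.2446] 17.3
[[0.4819999933242798, 0.4480000138282776], [0.5550000071525574, 0.21400000154972076], [0.6549999713897705, 0.24500000476837158], [0.5820000171661377, 0.4790000021457672]]
scene 106 [0.44   0.2468] [0.0629 0.1381] 43.2
[[0.3700000047683716, 0.2759999930858612], [0.46399998664855957, 0.17499999701976776], [0.5099999904632568, 0.21799999475479126], [0.41600000858306885, 0.3190000057220459]]
[0.5949 0.0989 0.2067] [-2.263 -2.177  0.003] 0.02488558569048671 [-0.5  0.1  0.3] 34.95
```

View pics/eside.png

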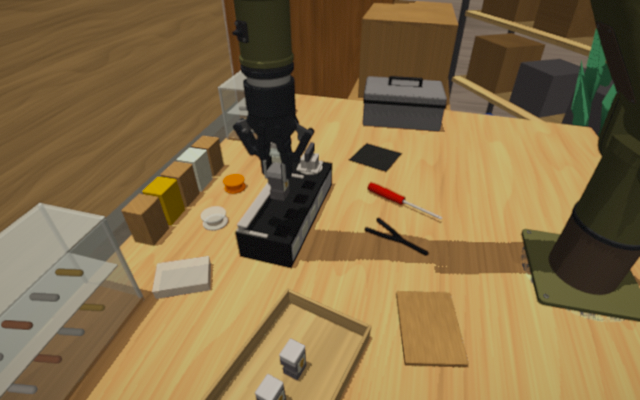

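Emit:
{"api": "servo_tool", "payload": {"motion": [{"dp": [-3, 5, 0], "turn": [0, 0, -3], "grip": 255}, {"dp": [-7, 11, 0], "turn": [0, 0, -8], "grip": 255}, {"dp": [-11, 17.4, 0], "turn": [0, 0, -11.6], "grip": 255}, {"dp": [-11, 17.4, 0], "turn": [0, 0, -11.6], "grip": 255}, {"dp": [-11, 17.4, 0], "turn": [0, 0, -11.6], "grip": 255}, {"dp": [-11, 17.4, -4], "turn": [0, 0, -11.6], "grip": 255}, {"dp": [-11, 17.4, -8], "turn": [0, 0, -11.6], "grip": 255}, {"dp": [-11, 17.4, -8], "turn": [0, 0, -11.6], "grip": 255}, {"dp": [-11, 17.4, -8], "turn": [0, 0, -11.6], "grip": 255}]}}

```text
time: 36.08
tcp_pos: [0.4871, 0.272, 0.1287]
eef_rot: [2.473, 1.935, 0.002]
ft_force: [-0.1, 0.6, -0.0]
gripper_width: 0.0245
```

```bash
python3 - <<'E'
from h import *
f=grab('wrist','w17'); o=arm.get_obs(); print(o['tcp_pos'],o['gripper_width'],o['ft_force'])
E
```

```text
[0.4872793  0.27254802 0.12918412] 0.024947079691294224 [ 0.26834309 -1.03621389 -0.20081337]
```

View pics/w17.png

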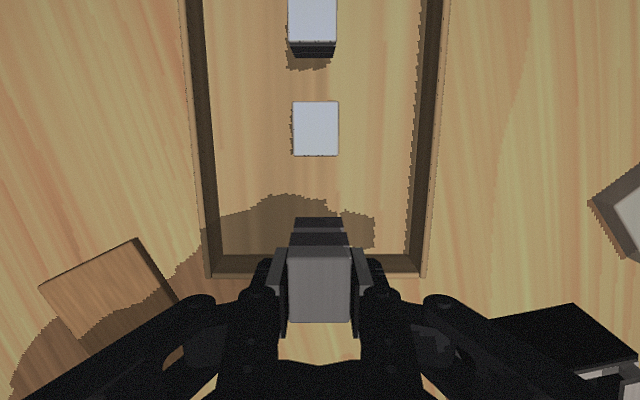

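Emit:
{"api": "servo_tool", "payload": {"motion": [{"dp": [-0.1, 0, -3], "turn": [0, 0, 0], "grip": 255}, {"dp": [-0.1, 0, -5], "turn": [0, 0, 0], "grip": 255}, {"dp": [-0.1, 0, -6.8], "turn": [0, 0, 0], "grip": 255}, {"dp": [-0.1, 0, -6.9], "turn": [0, 0, 0], "grip": 255}, {"dp": [-0.1, 0, -6.9], "turn": [0, 0, 0], "grip": 255}]}}

```text
time: 36.75
tcp_pos: [0.4854, 0.2732, 0.0596]
eef_rot: [2.472, 1.938, 0.002]
ft_force: [-0.2, 0.3, 0.2]
gripper_width: 0.0248
```

Emit:
{"api": "servo_tool", "payload": {"motion": [{"dp": [0, 0, -0.15], "turn": [0, 0, 0], "grip": 255}, {"dp": [0, 0, -0.2], "turn": [0, 0, 0], "grip": 255}, {"dp": [0, 0, -0.2], "turn": [0, 0, 0], "grip": 255}]}}

```text
time: 37.12
tcp_pos: [0.4851, 0.2732, 0.0574]
eef_rot: [2.472, 1.938, 0.002]
ft_force: [-0.4, 0.2, 3.7]
gripper_width: 0.0252
```

Emit:
{"api": "servo_tool", "payload": {"motion": [{"dp": [0, 0, 0], "turn": [0, 0, 0], "grip": 110}, {"dp": [0, 0, 0], "turn": [0, 0, 0], "grip": 110}, {"dp": [0, 0, 0], "turn": [0, 0, 0], "grip": 110}, {"dp": [0, 0, 3], "turn": [0, 0, 0], "grip": 110}, {"dp": [0, 0, 7], "turn": [0, 0, 0], "grip": 110}, {"dp": [0, 0, 12], "turn": [0, 0, 0], "grip": 110}]}}

```text
time: 37.88
tcp_pos: [0.4841, 0.2726, 0.1773]
eef_rot: [-2.472, -1.938, 0.003]
ft_force: [1.1, 1.1, 0.3]
gripper_width: 0.049
```

Emit:
{"api": "servo_tool", "payload": {"motion": [{"dp": [2, -5, 4], "turn": [0, 0, 4], "grip": 60}, {"dp": [5, -10, 7], "turn": [0, 0, 8], "grip": 60}, {"dp": [12.2, -40.7, 7], "turn": [0, 0, 14.5], "grip": 60}, {"dp": [12.2, -40.7, 7], "turn": [0, 0, 14.5], "grip": 60}, {"dp": [12.2, -40.7, 7], "turn": [0, 0, 14.5], "grip": 60}, {"dp": [12.2, -40.7, 7], "turn": [0, 0, 14.5], "grip": 60}, {"dp": [12.2, -40.7, 7], "turn": [0, 0, 14.5], "grip": 60}, {"dp": [12.2, -40.7, 7], "turn": [0, 0, 14.5], "grip": 60}, {"dp": [12.2, -40.7, 7], "turn": [0, 0, 14.5], "grip": 60}, {"dp": [12.2, -40.7, 7], "turn": [0, 0, 14.5], "grip": 60}]}}

```text
time: 39.12
tcp_pos: [0.6067, -0.1312, 0.2466]
eef_rot: [-2.203, -2.237, -0.002]
ft_force: [0.5, 0.2, 0.1]
gripper_width: 0.0653
```

```bash
cat > kd.py <<'E'
from h import *
import sys
f=grab('wrist',sys.argv[1]); o=arm.get_obs(); C=cloud(f); x,y,z=[C[...,i] for i in range(3)]
near=(abs(x-.607)<.06)&(abs(y+.133)<.06)
R=lambda P:(lambda r:(np.round(r[0],4),np.round(r[1],4),round(r[2],2)))(cv2.minAreaRect(P[:,:2].astype(np.float32)))
k=near&(abs(z-.126)<.005)
n,l,s,c=cv2.connectedComponentsWithStats(k.astype(np.uint8)); i=1+s[1:,4].argmax()
print('handle',R(plane(f,np.argwhere(l==i)[:,::-1],.126)),np.nanmedian(z[l==i]),s[i,4])
k=near&(abs(z-.076)<.003)&(f['pixels'].min(-1)>60)
print('foot',R(plane(f,np.argwhere(k)[:,::-1],.076)))
a=np.degrees(np.arctan2(o['eef_rot'][1],o['eef_rot'][0]))
print(o['tcp_pos'].round(4),'tool y dir',round(2*a-90,2),o['q'].round(2),o['time'],o['ft_force'].round(1))
E
python3 kd.py w18; python3 kd.py w18; python3 tray.py g >/dev/null; python3 bar.py
```

```text
handle (array([ 0.6064, -0.1325]), array([0.0113, 0.0543]), 0.48) 0.12538100138377026 1037
foot (array([ 0.6061, -0.132 ]), array([0.0545, 0.0564]), 89.59)
[ 0.6067 -0.1312  0.2467] tool y dir -359.11 [ 0.1   0.68  0.07  1.59 -0.06  0.88  0.21] 39.175 [0.  1.7 0.7]
handle (array([ 0.6061, -0.1325]), array([0.0118, 0.0544]), 0.12) 0.12539716949566768 1046
foot (array([ 0.6063, -0.1316]), array([0.0555, 0.0564]), 89.61)
[ 0.6067 -0.1315  0.2468] tool y dir -359.12 [ 0.1   0.68  0.07  1.59 -0.06  0.88  0.21] 39.225 [ 0.2  1.2 -0.6]
scene bar centre in dock [ 0.0722 -0.002 ] [0.0206 0.2191] 0.1362059861421585 expect open 0.071
side bar centre in dock [0.0717 0.0026] [0.0209 0.2228] 0.15308134257793427 expect open 0.071
O [0.59257291 0.01755719] torque [-0.029  0.017  0.019] [-0.2  0.4  0.5] t 39.425
```

View pics/w18.png

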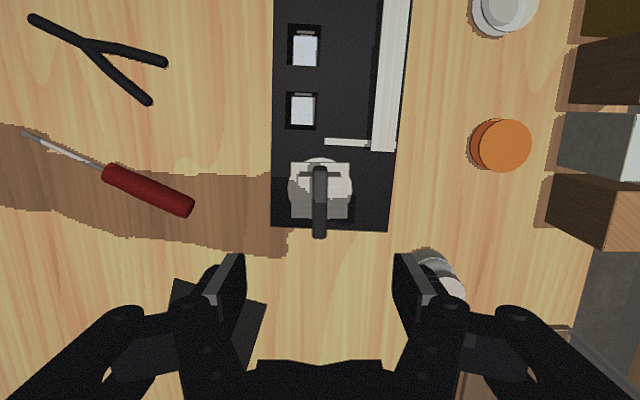

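View pics/gside.png

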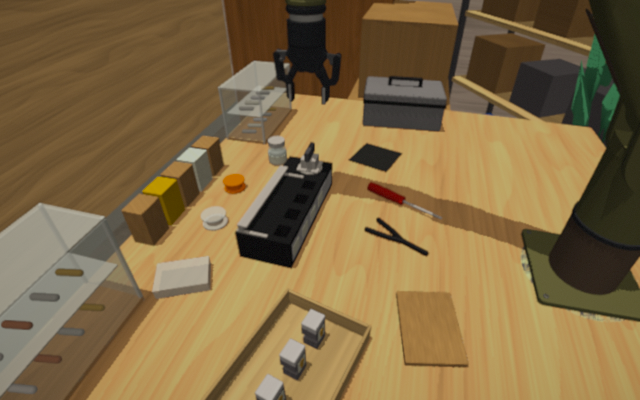

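Emit:
{"api": "servo_tool", "payload": {"motion": [{"dp": [0, -0.1, -5], "turn": [0, 0, -0.5], "grip": 60}, {"dp": [0, -0.1, -9], "turn": [0, 0, -0.5], "grip": 60}, {"dp": [0, -0.1, -12], "turn": [0, 0, -0.5], "grip": 60}, {"dp": [0, -0.1, -12.9], "turn": [0, 0, -0.5], "grip": 60}, {"dp": [0, -0.1, -12.9], "turn": [0, 0, -0.5], "grip": 60}, {"dp": [0, -0.1, -12.9], "turn": [0, 0, -0.5], "grip": 60}], "force": 80}}

```text
time: 40.17
tcp_pos: [0.6079, -0.1353, 0.1193]
eef_rot: [2.216, 2.223, 0.002]
ft_force: [0.5, -0.7, -1.1]
gripper_width: 0.0652
```

Emit:
{"api": "servo_tool", "payload": {"motion": [{"dp": [-0.08, 0.15, -0.25], "turn": [0, 0, 0], "grip": 60}, {"dp": [-0.08, 0.15, -0.25], "turn": [0, 0, 0], "grip": 255}, {"dp": [-0.08, 0.15, -0.25], "turn": [0, 0, 0], "grip": 255}, {"dp": [-0.08, 0.15, -0.25], "turn": [0, 0, 0], "grip": 255}, {"dp": [-0.08, 0.15, -0.25], "turn": [0, 0, 0], "grip": 255}, {"dp": [-0.08, 0.15, -0.25], "turn": [0, 0, 0], "grip": 255}]}}

```text
time: 40.92
tcp_pos: [0.6068, -0.1336, 0.1157]
eef_rot: [2.217, 2.224, 0.002]
ft_force: [1.7, 0.1, 1.7]
gripper_width: 0.0103
```

Emit:
{"api": "servo_tool", "payload": {"motion": [{"dp": [0, 0, 0], "turn": [0, 0, -9], "grip": 255}, {"dp": [-0.01, 0, 0], "turn": [0, 0, -18], "grip": 255}, {"dp": [-0.02, 0.01, 0], "turn": [0, 0, -27], "grip": 255}, {"dp": [-0.02, 0.02, 0], "turn": [0, 0, -36], "grip": 255}, {"dp": [-0.03, 0.02, 0], "turn": [0, 0, -45], "grip": 255}, {"dp": [-0.04, 0.03, 0], "turn": [0, 0, -54], "grip": 255}, {"dp": [-0.05, 0.04, 0], "turn": [0, 0, -63], "grip": 255}, {"dp": [-0.06, 0.05, 0], "turn": [0, 0, -72], "grip": 255}, {"dp": [-0.06, 0.06, 0], "turn": [0, 0, -81], "grip": 255}, {"dp": [-0.06, 0.06, 0], "turn": [0, 0, -90], "grip": 255}]}}

```text
time: 42.18
tcp_pos: [0.6102, -0.133, 0.1164]
eef_rot: [3.139, -0.0, 0.015]
ft_force: [9.0, -1.3, -3.7]
gripper_width: 0.0106
```

Emit:
{"api": "servo_tool", "payload": {"motion": [{"dp": [0, 0, 0], "turn": [0, 0, -4], "grip": 255}, {"dp": [0, 0, 0], "turn": [0, 0, -6], "grip": 255}, {"dp": [0, 0, 0], "turn": [0, 0, -6], "grip": 255}, {"dp": [0, 0, 0], "turn": [0, 0, -6], "grip": 255}]}}

```text
time: 42.68
tcp_pos: [0.6104, -0.1335, 0.1164]
eef_rot: [3.135, -0.157, 0.016]
ft_force: [9.4, -2.2, -1.9]
gripper_width: 0.0104
```

```bash
cat > bar2.py <<'E'
from h import *
from bar import O,R
for n in ('scene','side'):
    f=grab(n); C=cloud(f); px=f['pixels']; hsv=cv2.cvtColor(px,cv2.COLOR_RGB2HSV)
    D=(C[...,:2]-O)@R
    m=(abs(C[...,2]-.088)<.006)&(hsv[...,1]<60)&(px.min(-1)>80)&(D[...,0]>-.03)&(D[...,0]<.1)&(abs(D[...,1])<.13)
    k,l,s,c=cv2.connectedComponentsWithStats(m.astype(np.uint8)); i=1+s[1:,4].argmax()
    P=(plane(f,np.argwhere(l==i)[:,::-1],.088)[:,:2]-O)@R
    r=cv2.minAreaRect(P.astype(np.float32)); print(n,'bar in dock x',np.percentile(P[:,0],[1,50,99]).round(4),np.round(r[1],4))
o=arm.get_obs(); a=np.degrees(np.arctan2(o['eef_rot'][1],o['eef_rot'][0]))
print('torque',o['torque'].round(3),o['ft_force'].round(1),'t',o['time'],'ydir',2*a-90,o['q'].round(2))
E
python3 bar2.py
```

```text
scene bar in dock x [-0.002   0.0094  0.0182] [0.0206 0.2063]
side bar in dock x [-0.0027  0.008   0.0188] [0.0223 0.2227]
torque [-0.296 -2.138  0.146] [ 9.  -0.4 -2.5] t 42.775 ydir -95.73952456043115 [-0.13  0.92  0.5   1.7  -0.65  0.69 -0.95]
```

```bash
python3 - <<'E'
from h import *
f=grab('wrist','w19')
E
```

```text
(no output)
```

View pics/w19.png

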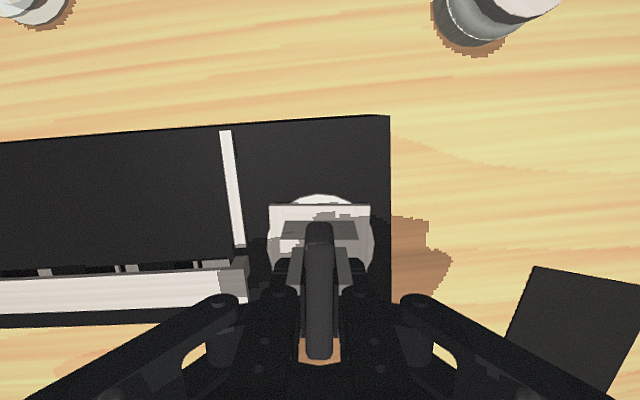

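Emit:
{"api": "servo_tool", "payload": {"motion": [{"dp": [0.2, 0, 0], "turn": [0, 0, 0], "grip": 255}, {"dp": [0.4, 0, 0], "turn": [0, 0, -1], "grip": 255}, {"dp": [0.4, 0, 0], "turn": [0, 0, -3], "grip": 255}, {"dp": [0.4, 0, 0], "turn": [0, 0, -3], "grip": 255}]}}

```text
time: 43.32
tcp_pos: [0.611, -0.1341, 0.1161]
eef_rot: [3.13, -0.244, 0.006]
ft_force: [4.8, -2.8, 2.2]
gripper_width: 0.0105
```

```bash
python3 bar2.py; python3 -c "
from h import *
print(arm.get_obs()['tcp_pos'])"
```

```text
scene bar in dock x [-0.002   0.0096  0.0182] [0.0207 0.2077]
side bar in dock x [-0.0027  0.008   0.0188] [0.0223 0.2227]
torque [-0.543 -1.211  0.094] [ 6.2 -1.4  2. ] t 43.425 ydir -98.90118983493551 [-0.13  0.92  0.52  1.69 -0.66  0.7  -0.99]
[ 0.61104612 -0.13405784  0.11610305]
```

```bash
python3 - <<'E'
from h import *
from bar import O,R
import pickle
fs=pickle.load(open('f0.pkl','rb'))
for tag in ('old','new'):
  for n in ('scene','side'):
    f=fs[n] if tag=='old' else grab(n)
    C=cloud(f); px=f['pixels']; hsv=cv2.cvtColor(px,cv2.COLOR_RGB2HSV)
    D=(C[...,:2]-O)@R
    m=(abs(C[...,2]-.088)<.006)&(hsv[...,1]<60)&(px.min(-1)>80)&(D[...,0]>-.03)&(D[...,0]<.1)&(abs(D[...,1])<.13)
    k,l,s,c=cv2.connectedComponentsWithStats(m.astype(np.uint8)); i=1+s[1:,4].argmax()
    P=(plane(f,np.argwhere(l==i)[:,::-1],.088)[:,:2]-O)@R
    # far-x edge (clean, over black) median per y bin
    e=[];e2=[]
    for yb in np.arange(-.06,.09,.01):
        q=P[abs(P[:,1]-yb)<.003]
        if len(q)>3: e.append(q[:,0].max()); e2.append(q[:,0].min())
    print(tag,n,'x far edge',np.median(e).round(4),'near',np.median(e2).round(4))
E
```

```text
old scene x far edge 0.0173 near -0.0018
old side x far edge 0.019 near -0.0025
new scene x far edge 0.0175 near -0.0008
new side x far edge 0.0187 near -0.0023
```

Emit:
{"api": "servo_tool", "payload": {"motion": [{"dp": [0, 0, 0], "turn": [0, 0, -2], "grip": 255}, {"dp": [0, 0, 0], "turn": [0, 0, -3], "grip": 255}, {"dp": [0, 0, 0], "turn": [0, 0, -3], "grip": 255}, {"dp": [0, 0, 0], "turn": [0, 0, -3], "grip": 255}]}}

```text
time: 44.02
tcp_pos: [0.6111, -0.1345, 0.1161]
eef_rot: [3.122, -0.325, 0.007]
ft_force: [5.8, -3.1, 2.7]
gripper_width: 0.0101
```

```bash
python3 bar2.py; python3 -c "
from h import *
grab('wrist','w20')
print(arm.get_obs()['tcp_pos'])"
```

```text
scene bar in dock x [-0.002   0.0097  0.0181] [0.0205 0.2063]
side bar in dock x [-0.0027  0.0079  0.0188] [0.0224 0.2222]
torque [-0.691 -1.262  0.174] [ 5.5 -3.2  1.4] t 44.125 ydir -101.88217243193253 [-0.14  0.93  0.54  1.69 -0.67  0.71 -1.03]
[ 0.61112473 -0.13449319  0.11612027]
```

View pics/w20.png

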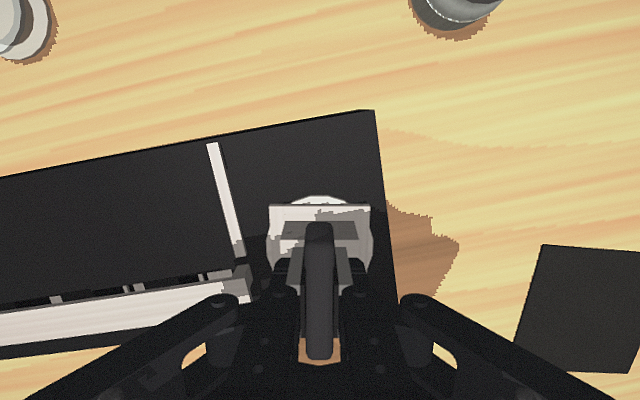

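Emit:
{"api": "servo_tool", "payload": {"motion": [{"dp": [0, 0, 0], "turn": [0, 0, 4], "grip": 255}, {"dp": [0.1, 0, 0], "turn": [0, 0, 8.5], "grip": 255}, {"dp": [0.2, 0, 0], "turn": [0, 0, 8.5], "grip": 255}, {"dp": [0.2, 0, 0], "turn": [0, 0, 8.5], "grip": 255}]}}

```text
time: 44.68
tcp_pos: [0.611, -0.1333, 0.1158]
eef_rot: [3.14, -0.095, -0.001]
ft_force: [1.8, -0.7, 6.3]
gripper_width: 0.0103
```

```bash
python3 bar2.py; python3 -c "
from h import *
print(arm.get_obs()['tcp_pos'])"
```

```text
scene bar in dock x [-0.002   0.0093  0.0182] [0.0207 0.2063]
side bar in dock x [-0.0027  0.008   0.0188] [0.0223 0.2227]
torque [-0.191 -0.172  0.049] [2.3 0.  7.1] t 44.775 ydir -93.45471494161596 [-0.12  0.92  0.5   1.69 -0.63  0.7  -0.93]
[ 0.6109386  -0.13325501  0.11580589]
```

Emit:
{"api": "servo_tool", "payload": {"motion": [{"dp": [0, 0, 0.5], "turn": [0, 0, 0], "grip": 255}, {"dp": [0, 0, 1], "turn": [0, 0, 0], "grip": 255}, {"dp": [0, 0, 1.6], "turn": [0, 0, 0], "grip": 255}, {"dp": [0, 0, 2.2], "turn": [0, 0, 0], "grip": 255}, {"dp": [0, 0, 3], "turn": [0, 0, 0], "grip": 255}, {"dp": [0, 0, 4], "turn": [0, 0, 0], "grip": 255}, {"dp": [0, 0, 6], "turn": [0, 0, 0], "grip": 255}, {"dp": [0, 0, 6], "turn": [0, 0, 0], "grip": 255}]}}

```text
time: 45.78
tcp_pos: [0.6123, -0.1334, 0.1771]
eef_rot: [3.139, -0.091, 0.005]
ft_force: [0.0, -0.6, -1.6]
gripper_width: 0.0104
```

```bash
python3 bar2.py; python3 - <<'E'
from h import *
from held import held
f=grab('wrist','w21'); o=arm.get_obs(); held(f,o); print(o['tcp_pos'],o['gripper_width'],o['eef_rot'])
f=grab('scene','s21')
im=cv2.cvtColor(f['pixels'],cv2.COLOR_RGB2BGR);cv2.imwrite('pics/s21c.png',cv2.resize(im[120:320,180:410],None,fx=3,fy=3))
E
```

```text
scene bar in dock x [-0.002   0.0082  0.0182] [0.0206 0.1953]
side bar in dock x [-0.0027  0.008   0.0188] [0.0223 0.2222]
torque [ 0.017  0.028 -0.021] [-0.5  0.1 -1.6] t 45.875 ydir 266.6912367696376 [-0.15  0.84  0.56  1.65 -0.57  0.81 -0.97]
2817 x max [19.75258132 19.78440492 19.79418424] y [-27.22410328 -26.59594466  25.05179537  25.62262014] zmed 0.03796349854579543
edge -1 -0.31 y at .015 -26.92
edge 1 0.8 y at .015 25.27
front x at y0 19.758066147511496 angle -0.08343049204556409
=> key centre in tool x(mm): -6.241933852488504
[ 0.61087866 -0.1325314   0.17478059] 0.010558975424324922 [-3.13968015e+00  9.06810700e-02  1.76319418e-03]
```

View pics/w21.png

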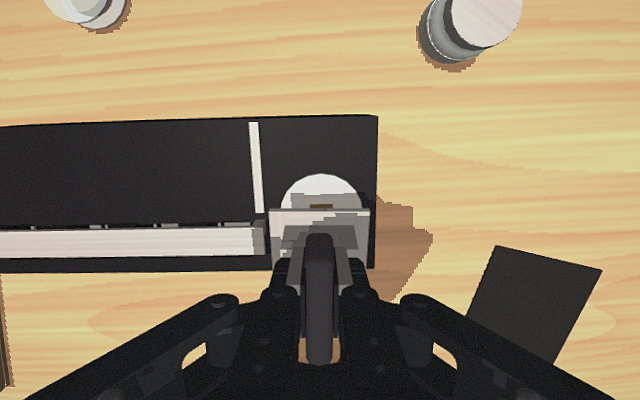

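View pics/s21c.png

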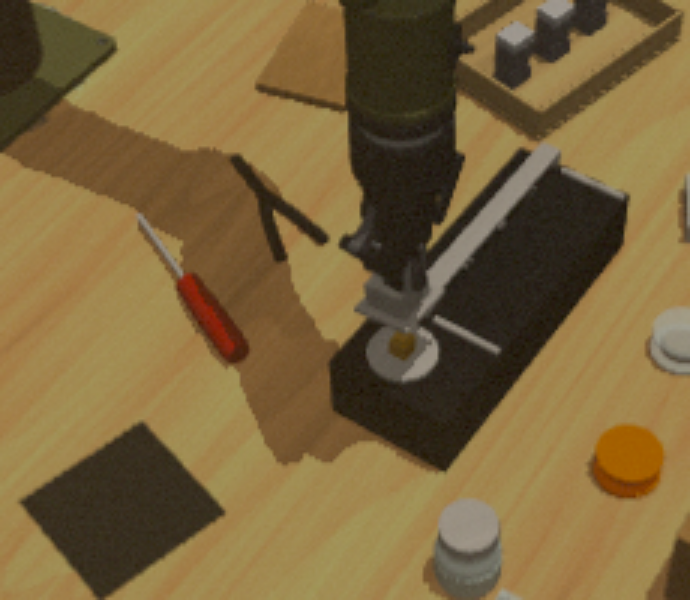

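```bash
cat > tilt.py <<'E'
from h import *
from scipy.spatial.transform import Rotation as Ro
f=grab('wrist'); o=arm.get_obs(); C=cloud(f); R=Ro.from_rotvec(o['eef_rot']).as_matrix(); L=(C-o['tcp_pos'])@R
m=(abs(L[...,2]-.039)<.012)&(abs(L[...,0])<.04)&(abs(L[...,1])<.035)
P=L[m]; 
for _ in range(4):
    A=np.c_[P[:,:2],np.ones(len(P))]; k=np.linalg.lstsq(A,P[:,2],rcond=None)[0]; r=P[:,2]-A@k; P=P[abs(r)<.0015]
print(len(P),'slopes deg',np.degrees(np.arctan(k[:2])).round(2),'z0',k[2].round(4),'x range',np.percentile(P[:,0],[1,99]).round(4))
h=(L[...,2]<.005)&(L[...,2]>-.025)&(abs(L[...,0])<.04)&(abs(L[...,1])<.0055)
Q=L[h]; print('handle',np.percentile(Q[:,0],[1,99]).round(4),np.percentile(Q[:,2],[1,50,99]).round(4))
for a in np.arange(-.03,.03,.006):
    s=Q[abs(Q[:,0]-a)<.003]; 
    if len(s): print(a.round(3),np.percentile(s[:,2],[5,50]).round(4))
E
python3 tilt.py
```

```text
1818 slopes deg [-5.95 -0.06] z0 0.0393 x range [-0.0064  0.0189]
handle [-0.0384  0.0159] [-0.0233 -0.0088  0.004 ]
-0.03 [-0.0071 -0.0062]
-0.024 [-0.0079 -0.007 ]
-0.018 [-0.0087 -0.0078]
-0.012 [-0.0223 -0.0087]
-0.006 [-0.0231 -0.0096]
-0.0 [-0.023  -0.0106]
0.006 [-0.0228 -0.0113]
0.012 [-0.018  -0.0104]
0.018 [-0.0038  0.0014]
```

Emit:
{"api": "servo_tool", "payload": {"motion": [{"dp": [-4, -6, 1], "turn": [0, 2, 0], "grip": 255}, {"dp": [-9, -14, 1], "turn": [0, 5, 0], "grip": 255}, {"dp": [-13, -20.8, 0], "turn": [0, 7, 0], "grip": 255}, {"dp": [-13, -20.8, -3], "turn": [0, 7, 0], "grip": 255}, {"dp": [-13, -20.8, -6], "turn": [0, 7, 0], "grip": 255}, {"dp": [-13, -20.8, -8], "turn": [0, 7, 0], "grip": 255}, {"dp": [-13, -20.8, -8], "turn": [0, 7, 0], "grip": 255}, {"dp": [-13, -20.8, -8], "turn": [0, 7, 0], "grip": 255}]}}

```text
time: 47.02
tcp_pos: [0.4826, -0.3405, 0.0961]
eef_rot: [3.13, -0.088, -0.189]
ft_force: [0.1, -0.2, -1.0]
gripper_width: 0.0104
```

```bash
python3 tilt.py; python3 - <<'E'
from h import *
f=grab('wrist','w22'); o=arm.get_obs(); print(o['tcp_pos'],o['eef_rot'],o['gripper_width'],o['q'].round(2))
C=cloud(f); z=C[...,2]; tz=o['tcp_pos'][2]
m=(abs(z-(tz-.039))<.008)&(np.hypot(C[...,0]-o['tcp_pos'][0],C[...,1]-o['tcp_pos'][1])<.05)
P=C[m]
for _ in range(4):
    A=np.c_[P[:,:2]-o['tcp_pos'][:2],np.ones(len(P))]; k=np.linalg.lstsq(A,P[:,2],rcond=None)[0]; r=P[:,2]-A@k; P=P[abs(r)<.0015]
print('world slopes',np.degrees(np.arctan(k[:2])),'z',k[2],len(P),'xmax',np.percentile(P[:,0],99.5),'y',np.percentile(P[:,1],[.5,99.5]))
px=f['pixels']; mt=(abs(C[...,0]-.47)<.11)&(abs(C[...,1]+.34)<.11)&(z<.008)&(px.max(-1)<60)
g=grab('scene','s22'); grab('side','t22')
im=cv2.cvtColor(g['pixels'],cv2.COLOR_RGB2BGR);cv2.imwrite('pics/s22c.png',cv2.resize(im[200:330,150:330],None,fx=4,fy=4))
E
```

```text
1686 slopes deg [-5.95  0.04] z0 0.0397 x range [-0.0047  0.019 ]
handle [-0.0385  0.016 ] [-0.0231 -0.0085  0.0039]
-0.03 [-0.0067 -0.0058]
-0.024 [-0.0075 -0.0067]
-0.018 [-0.0084 -0.0074]
-0.012 [-0.0223 -0.0082]
-0.006 [-0.0227 -0.0092]
-0.0 [-0.0227 -0.0101]
0.006 [-0.0228 -0.0111]
0.012 [-0.0185 -0.0101]
0.018 [-0.0043  0.0009]
[ 0.48258264 -0.34088948  0.0964747 ] [ 3.12984025 -0.08840224 -0.18824059] 0.010550830247629076 [ 0.24  0.95  0.5   1.71 -0.52  0.72 -0.64]
world slopes [ 0.40857956 -0.47101019] z 0.05685559776708438 2192 xmax 0.49809273103461943 y [-0.36629489 -0.31422783]
```

View pics/w22.png

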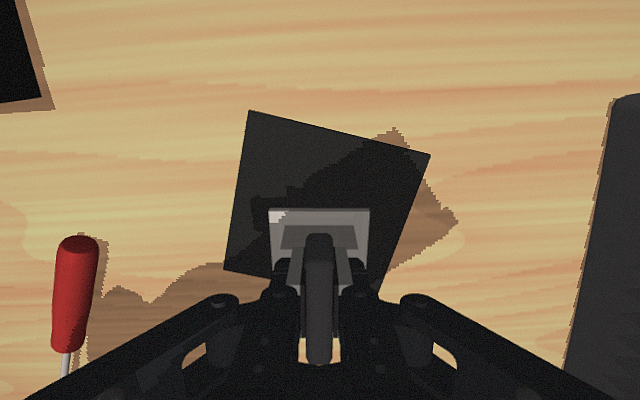

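View pics/s22c.png

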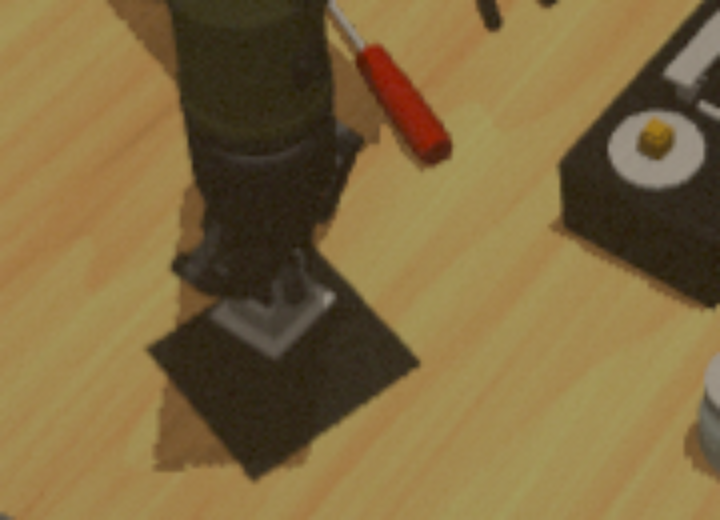

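Emit:
{"api": "servo_tool", "payload": {"motion": [{"dp": [0, 0, -2], "turn": [0, 0, 0], "grip": 255}, {"dp": [0, 0, -3.5], "turn": [0, 0, 0], "grip": 255}, {"dp": [0, 0, -4.4], "turn": [0, 0, 0], "grip": 255}, {"dp": [0, 0, -4.8], "turn": [0, 0, 0], "grip": 255}, {"dp": [0, 0, -4.8], "turn": [0, 0, 0], "grip": 255}, {"dp": [0, 0, -4.8], "turn": [0, 0, 0], "grip": 255}]}}

```text
time: 47.98
tcp_pos: [0.4816, -0.3412, 0.0475]
eef_rot: [3.13, -0.091, -0.191]
ft_force: [-0.0, -0.6, -1.5]
gripper_width: 0.0102
```

Emit:
{"api": "servo_tool", "payload": {"motion": [{"dp": [0, 0, -0.15], "turn": [0, 0, 0], "grip": 255}, {"dp": [0, 0, -0.25], "turn": [0, 0, 0], "grip": 255}, {"dp": [0, 0, -0.25], "turn": [0, 0, 0], "grip": 255}]}}

```text
time: 48.35
tcp_pos: [0.4819, -0.3414, 0.0467]
eef_rot: [3.13, -0.091, -0.189]
ft_force: [0.3, 1.1, 11.5]
gripper_width: 0.0102
```

Emit:
{"api": "servo_tool", "payload": {"motion": [{"dp": [0, 0, 0.15], "turn": [0, 0, 0], "grip": 255}, {"dp": [0, 0, 0.15], "turn": [0, 0, 0], "grip": 90}, {"dp": [0, 0, 0.15], "turn": [0, 0, 0], "grip": 70}, {"dp": [0, 0, 0.15], "turn": [0, 0, 0], "grip": 70}, {"dp": [0, 0, 3], "turn": [0, 0, 0], "grip": 70}, {"dp": [0, 0, 8], "turn": [0, 0, 0], "grip": 70}, {"dp": [0, 0, 14], "turn": [0, -7, 0], "grip": 70}, {"dp": [0, 0, 20], "turn": [0, -7, 0], "grip": 70}, {"dp": [0, 0, 20], "turn": [0, -7, 0], "grip": 70}]}}

```text
time: 49.48
tcp_pos: [0.4828, -0.3437, 0.2499]
eef_rot: [3.134, -0.093, 0.013]
ft_force: [0.3, -0.3, -0.1]
gripper_width: 0.0618
```

```bash
python3 key.py w23; python3 - <<'E'
from h import *
import pickle
f=pickle.load(open('w23.pkl','rb')); C=cloud(f); px=f['pixels'];hsv=cv2.cvtColor(px,cv2.COLOR_RGB2HSV)
x,y,z=[C[...,i] for i in range(3)]
k=(abs(x-.47)<.1)&(abs(y+.34)<.1)&(z>.052)&(z<.063)
n,l,s,c=cv2.connectedComponentsWithStats(k.astype(np.uint8)); i=1+s[1:,4].argmax()
print(cv2.minAreaRect(plane(f,np.argwhere(l==i)[:,::-1],.057)[:,:2].astype(np.float32)), np.nanpercentile(z[l==i],[2,50,98]))
g=grab('scene','s23'); 
im=cv2.cvtColor(g['pixels'],cv2.COLOR_RGB2BGR);cv2.imwrite('pics/s23c.png',cv2.resize(im[160:330,170:400],None,fx=3.4,fy=3.4,interpolation=cv2.INTER_CUBIC))
E
```

```text
[ 0.23  0.7   0.56  1.7  -0.47  0.87 -0.64] [ 0.48209429 -0.34191753  0.24717807] 49.525 [ 3.13778986 -0.09128554  0.00667425]
handle (array([ 0.4706, -0.3397]), array([0.0117, 0.0546]), 86.64) 0.05627038167460882
foot 752 (array([ 0.4698, -0.3396]), array([0.052 , 0.0506]), 86.48)
((0.4706275761127472, -0.3396710753440857), (0.011708264239132404, 0.05464530363678932), 86.63653564453125) [0.05298845 0.05627038 0.05795504]
```

View pics/w23.png

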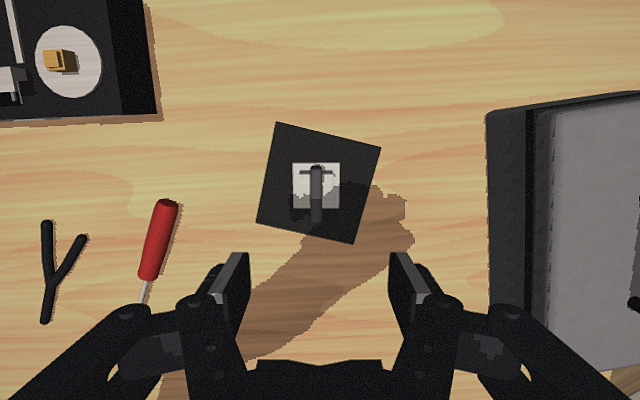

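View pics/s23c.png

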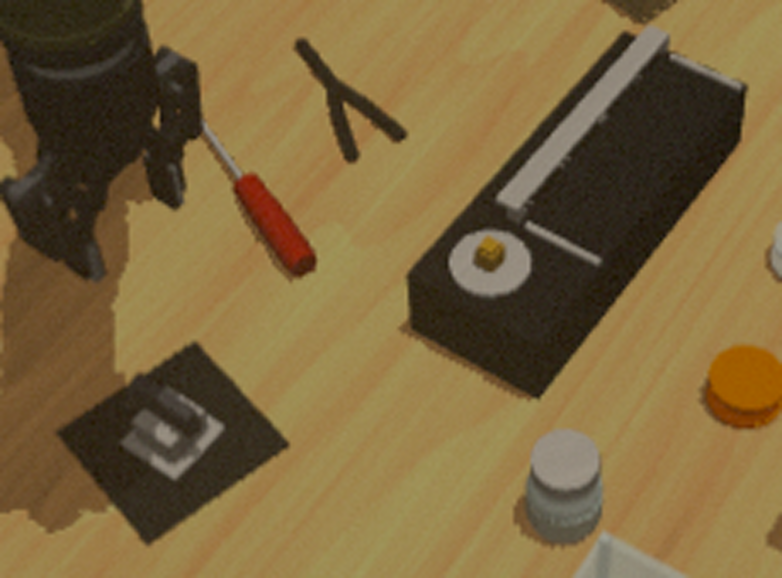

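Emit:
{"api": "servo_tool", "payload": {"motion": [{"dp": [4, 5, 4.8], "turn": [0, 0, 5], "grip": 70}, {"dp": [11.5, 25.5, 4.8], "turn": [0, 0, 18.8], "grip": 70}, {"dp": [11.5, 25.5, 4.8], "turn": [0, 0, 18.8], "grip": 70}, {"dp": [11.5, 25.5, 4.8], "turn": [0, 0, 18.8], "grip": 70}, {"dp": [11.5, 25.5, 4.8], "turn": [0, 0, 18.8], "grip": 70}, {"dp": [11.5, 25.5, 4.8], "turn": [0, 0, 18.8], "grip": 70}, {"dp": [11.5, 25.5, 4.8], "turn": [0, 0, 18.8], "grip": 70}, {"dp": [11.5, 25.5, 4.8], "turn": [0, 0, 18.8], "grip": 70}]}}

```text
time: 50.58
tcp_pos: [0.5955, -0.0878, 0.2923]
eef_rot: [3.113, 0.418, -0.003]
ft_force: [-0.1, -0.4, -0.7]
gripper_width: 0.062
```

```bash
python3 - <<'E'
from h import *
import pickle
from bar import O,R
f1=pickle.load(open('w1.pkl','rb')); f2=grab('wrist','w24'); print(arm.get_obs()['tcp_pos'])
for f in (f1,f2):
    C=cloud(f); px=f['pixels'].astype(int); hsv=cv2.cvtColor(f['pixels'],cv2.COLOR_RGB2HSV)
    D=(C[...,:2]-O)@R; z=C[...,2]
    w=(hsv[...,1]<60)&(px.min(-1)>100)&(abs(D[...,1])<.12)&(D[...,0]>-.03)&(D[...,0]<.1)&(z>.082)&(z<.095)
    n,l,s,c=cv2.connectedComponentsWithStats(w.astype(np.uint8)); i=1+s[1:,4].argmax()
    P=(plane(f,np.argwhere(l==i)[:,::-1],.088)[:,:2]-O)@R
    r=cv2.minAreaRect(P.astype(np.float32)); print('bar in dock',np.round(r[0],4),np.round(r[1],4),r[2])
    # dock -y face edge reference & brass top orientation
    b=(abs(D[...,0]-.02)<.02)&(abs(D[...,1]+.15)<.02)&(hsv[...,1]>100)&(hsv[...,0]<40)&(z>.089)
    Q=plane(f,np.argwhere(b)[:,::-1],.092)[:,:2].astype(np.float32); r=cv2.minAreaRect(Q); print('brass',b.sum(),np.round(r[0],4),np.round(r[1],4),r[2])
E
python3 tray.py h | tail -1
```

```text
[ 0.59558949 -0.08777884  0.29246699]
bar in dock [ 0.0068 -0.0002] [0.0208 0.2193] 0.02416999265551567
brass 249 [ 0.4762 -0.31  ] [0.443  0.1164] 66.95133972167969
bar in dock [ 0.0067 -0.0003] [0.0208 0.2191] 0.07766705006361008
brass 243 [ 0.4563 -0.304 ] [0.4562 0.1472] 65.31224060058594
[ 0.5959 -0.0873  0.2927] [ 3.113e+00  4.200e-01 -1.000e-03] 0.06191378993702197 [-0.2  0.2  0.4] 50.725
```

View pics/w24.png

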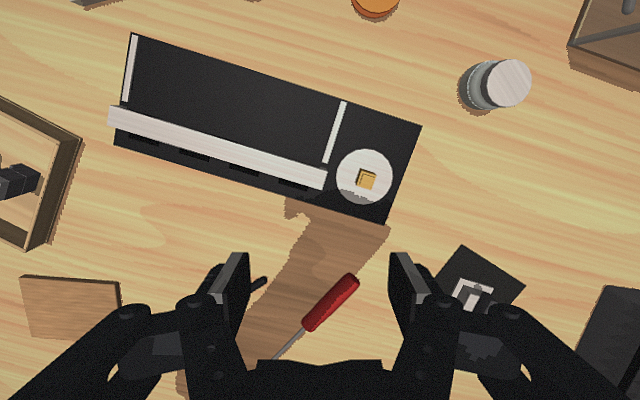

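View pics/hscene.png

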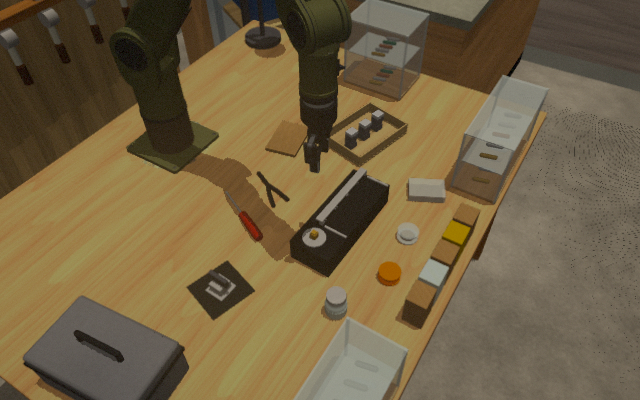

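```bash
python3 -c "
from rig import arm
print(arm.hand_in(), arm.get_obs()['time'])"
```

```text
the job is handed in; nothing more can be done
the job is handed in; nothing more can be done
```

The job is done and handed in, at about 51 s on the robot's clock. I unlocked the dock with the key. Three cartridges were there (0, 1 and 3; pocket 2 was empty). I tripped each one, drew it out and stood it in the tray, then relocked the dock and stood the key on its mat.

Last checks before handing in:
- **Lock:** the guard bar sits at dock x 6.7 mm, against 6.8 mm in the picture before I started. It did not move over the last 6° of turning while the torque rose, so the lock is against its end stop.
- **Cartridges:** the pictures show all three standing in the tray. The tray had not moved at my last measurement, before cartridge 3 went in.
- **Key:** it stands within about 2 mm of the mat's centre, with the handle top at its proper height.
- **Bystanders:** the tools, spools, jar, case and notebook look unmoved in the pictures; I did not measure them.

Two things disagreed:
- **Key slip:** while turning back, the key slid about 6 mm and tipped 6–8° in the jaws. That showed as up to 9 N of side force, and I tilted the tool 7° so the key went down level.
- **Spindle angle:** my final measurement of it from the brass top failed because it also caught other pixels. The locked reading therefore rests on the bar's position and the torque.

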